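# Clamp the trimmer's spray bar in its bracket and fit the jets

## Task

Mount the model trimmer's spare spray bar: lay the bar in the two cradles of the grey bracket with its ring sockets upward, then take every U-bolt there is out of the wooden rack and push it down over the bar, both legs through a hole pair of the bracket, until its crown rests on the tube; any hole pair will do, one U-bolt to a pair. Only when all the U-bolts are on, stand both brass jets upright in the ring sockets, one in each, and leave the cast, the wax jar and the bur block where they are.

Things in the scene. Friction and masses are not known exactly. Their poses are not given: they have to be found in the camera images.
- bracket: Grey steel bracket, fixed: plate 216 (x) x 52 (y) x 12 mm, its top 40 mm above the worktop, a foot at each end, open below. Six round through-holes 12 mm wide, in three pairs (pair_1..3). Origin on the worktop under the plate's centre; x along the plate, z up. The model trimmer, 0.4 m tall, is close beyond its right end; a wall pier rises 0.1 m left of the wooden stand.
- cradle_1 (a point): Centre of the bracket's cradle at x = -77 mm, on the plate's top: two upright cheeks, 8 mm long (x), 23 mm apart inside (y), flared outward at the top, 17 mm high.
- cradle_2 (a point): The same cradle at x = +77 mm of the bracket.
- pair_1 (a point): Midpoint between the two holes of the first pair, on the plate's top (40 mm above the worktop), at x = -96 mm of the bracket. The holes lie 18 mm either side of it along the bracket's y.
- pair_2 (a point): The same for the middle pair, at x = 0 of the bracket.
- pair_3 (a point): The same for the third pair, at x = +96 mm of the bracket.
- bar: Loose spray bar, 0.35 kg: square steel tube 20 x 20 x 214 mm along x, bottom flat; port blocks 39 x 39 x 22 mm at x = +-48 mm, flush below, each with a ring socket on top; bare tube to grip from x = -29 to 29 mm. Origin: centre of its underside, z up. Home: origin 40 mm above the bracket's, tube between the cheeks of both cradles, port blocks between the cradles (5 mm end play), either way round.
- port_1 (a point): Centre of the floor of the ring socket on the bar's block at x = -48 mm, 22 mm above the bar's underside. The ring is 32 mm wide inside, 39 mm outside, and stands 12 mm above this floor.
- port_2 (a point): The same on the block at x = +48 mm.
- rack: Wooden stand, fixed, 254 (x) x 40 (y) mm, x along its length, origin on the worktop. The part from x = -36 to 128 mm is 50 mm high: the U-bolts hang there in square holes, crowns on its top, at x = 0, 48, 96 mm, their legs in a row along x. The part from x = -126 to -37 mm is 20 mm high: the jets stand there in 6 mm deep recesses 34 mm square, at x = -104 and -60 mm.
- ubolt_1: Square-bend steel U-bolt, 70 g, may be absent; all alike. Two round legs 8 mm thick, the last 6 mm tapered, at y = +-18 mm, pointing down; crown 45 (y) x 9 x 9 mm, its underside 45 mm above the leg ends; on it a grip tab 26 (y) x 9 (x) mm, 54 to 74 mm above the leg ends. Origin midway between the leg ends, z up. Home: crown on the tube, origin 15 mm above the bracket's (25 mm below a pair's midpoint).
- ubolt_2: Square-bend steel U-bolt, 70 g, may be absent; all alike. Two round legs 8 mm thick, the last 6 mm tapered, at y = +-18 mm, pointing down; crown 45 (y) x 9 x 9 mm, its underside 45 mm above the leg ends; on it a grip tab 26 (y) x 9 (x) mm, 54 to 74 mm above the leg ends. Origin midway between the leg ends, z up. Home: crown on the tube, origin 15 mm above the bracket's (25 mm below a pair's midpoint).
- ubolt_3: Square-bend steel U-bolt, 70 g, may be absent; all alike. Two round legs 8 mm thick, the last 6 mm tapered, at y = +-18 mm, pointing down; crown 45 (y) x 9 x 9 mm, its underside 45 mm above the leg ends; on it a grip tab 26 (y) x 9 (x) mm, 54 to 74 mm above the leg ends. Origin midway between the leg ends, z up. Home: crown on the tube, origin 15 mm above the bracket's (25 mm below a pair's midpoint).
- jet_1: Brass spray jet, 80 g, standing upright in the stand: round foot 28 mm wide, 10 mm high; 17 mm wide collar up to 13 mm; stem 12 mm wide up to 52 mm; cone to 58 mm. Origin at the centre of the foot's underside, z up. Home: foot on the floor of a ring socket.
- jet_2: Brass spray jet, 80 g, standing upright in the stand: round foot 28 mm wide, 10 mm high; 17 mm wide collar up to 13 mm; stem 12 mm wide up to 52 mm; cone to 58 mm. Origin at the centre of the foot's underside, z up. Home: foot on the floor of a ring socket.
- cast_a: Plaster dental cast, 59 x 72 x 27 mm, a bystander; origin at the centre of its underside.
- jar_wax: Jar with a dark red lid, 44 mm wide, 50 mm high, a bystander; origin at the centre of its underside.
- bur_block: Wooden block with burs standing in it, 34 x 70 x 43 mm, a bystander; origin at the centre of its underside.
Mind the look-alikes: they are no part of the job. Leave any green look-alike of the jet_2 alone.

How it is judged:
By the outcome, as a careful person would: the job done as asked, in the order asked, and still so for the second after the job is handed in, with the robot touching nothing.
Of ubolt_1, ubolt_2, ubolt_3 only 2 to 3 are there at a start; the rules pass over those that are not, and their reading is None.
At some moment in a run one of bar may be knocked a few centimetres aside while the robot is not near it.
It also fails if it takes over 210 s, if anything falls off the work surface, if the arm or the gripper's body presses on something with over 40 N, if the wrist force passes 120 N, or if a joint passes its speed limit or range.

## Robot

A 6-joint arm with a two-finger parallel gripper is mounted at the origin on a cart in front of the work surface, level with it; the furniture and walls round the work are solid. World frame = base frame: x ahead of the robot, y to its left, z up, the work surface at z = 0. Lengths are in mm, angles in degrees, forces in N, time in s.
With the tool pointing down it reaches from about 300 to 1000 mm from the base axis. Payload 5.1 kg.
Tool frame: the origin (TCP) lies on the mounting face of the last link; the fingertips stand 190 mm ahead of it and the grasp point (between the pads) lies robot.grasp_offset ahead of it (robot.grasp_offset is the distance from the TCP to the grasp point, in mm); z points along the fingers, y is the line along which they close (so a half turn about z gives the same grasp; the last joint's range is limited). The gripper opens to 95 mm and grips with 3 to 60 N. Pads are 20 mm wide; open, the fingers measure 119 mm over their backs; the gripper's body (75 mm by 180 mm) begins 59 mm behind the grasp point.
Start: joints at [63.048, 7.093, 94.555, -0, 78.352, -4.733], TCP at [245.819, 601.714, 404.756] pointing down, gripper open.
Joint ranges: [-149.61, 149.61], [-58.7, 133.49], [1.44, 155.28], [-77.14, 257.14], [18.33, 153.61], [-166.67, 166.67]. Speed limits (degrees/s): [147.25, 147.25, 180, 180, 180, 180].

## Interface

Orientations are given as [roll, pitch, yaw] about the fixed x, y, z axes, in that order (R = Rz(yaw) Ry(pitch) Rx(roll)).
In Python, from station import robot gives the robot as it stands.
- The arm moves only by the tool carry_out, never from a script. Its arguments are lists of equal length, an entry for each row: "grip": the opening, from 0 (shut) to 1 (fully open); "delta_pos": the shift along the tool's x, y, z in mm, a list of three; "rotation": the turn, a rotation vector about the tool's x, y, z in degrees, a list of three. A call has exactly 10 rows; each row is the pose to reach, as a shift and turn from the pose commanded when the call began, along the tool's axes at that moment; what a row does not reach only later rows make up. A row lasts 1/12 s, in which the tool goes at most 41.7 mm and 7.16 degrees, less where a joint would pass 70% of its speed; a pose out of reach is approached as far as the arm can. A call with a gripper value outside its range is refused whole. The fingers move at their own pace and stop on an object; "newtons" is the grip in N (left out, the last holds). Time passes only in rows, so rows that repeat a pose let the fingers close, or fill a call up. It gives the time, the measured TCP pose, the force, the opening and the grip force at its end, in the units of the state.
- robot.observe(): the state, without advancing time (a new reading comes with each control period).
- robot.capture(name): name is "scene" or "top" or "wrist"; returns a dict with "color" (400x640x3 uint8, red, green, blue), "fx", "fy", "cx", "cy" (pixels), "extrinsics" (4x4, takes a point from world to camera coordinates). Camera axes: x right, y down, z forward; pixel columns grow to the right and rows downward; lengths in mm; the calibration is good to about 2 mm. A picture is of the moment at which its call begins. There is no depth.
- robot.finish_job(): hands the job in; it is judged then, once.
Trained networks look in the newest picture that a camera, given by its name, has taken for a name from the list of things; names that differ only in an ending like _2 or _b are one class to them, and where a whole thing is asked for, a point or a joint stands for the part that bears it (a point fixed in the world has none). Each returns a list of dicts, best first, with "conf" (0 to 1); they miss things now and then, are a little off and sometimes report something else, mostly with a low value. They report only what shows in the picture. A call takes as long as a camera call. They do not tell look-alikes from the thing itself.
- robot.find_in(name, camera): "xyz" ([x, y, z] in mm, in world coordinates, good to about 4 mm: the middle of the surface that is visible of it).
The state is a dict: "clock": time; "joint_pos": joint angles; "qd": joint speeds; "effort": joint torques, N m; "tcp_pos": TCP position; "eef_rot": TCP orientation; "wrist_force": force on the tool from outside, world axes, zero at the start; "moment": the same for the moment, N m; "gripper_width": finger opening in mm; "finger_force": force on a finger pad.
Only numpy, scipy, OpenCV 4.12 (cv2) and the standard library are available. Lean on these libraries where they do the work, as an engineer would, in place of code of your own. Each camera call takes 0.05 s, during which the arm holds its last target. There are 200 camera calls.

## Working session

There is one attempt and no reset: what is moved stays moved. The work goes in short steps, Python scripts to look and compute and a tool call to move; the robot and the scene stay as the last step left them, time stands still between calls to the robot, and variables do not carry over. Pictures are saved under pics/ and viewed, at most 14 in all, crops included, and the job is handed in when it is done.

Besides the shell and the picture viewer there is one more tool, called after ">>>" as a command line: name --argument value ..., lists and objects as JSON in quotes. carry_out: Moves the arm, as the interface text tells. Its arguments: {"type":"object","properties":{"grip":{"type":"array"},"delta_pos":{"type":"array"},"rotation":{"type":"array"},"newtons":{"type":"number"}},"required":["grip","delta_pos","rotation"]}

```bash
ls; mkdir -p pics; python3 - <<'E'
from station import robot
import cv2
s=robot.observe(); print(s, robot.grasp_offset)
for c in ("scene","top"):
    im=robot.capture(c); cv2.imwrite(f"pics/{c}0.png",im["color"][:,:,::-1])
    print(c,im["fx"],im["cx"],im["cy"],im["extrinsics"].round(3).tolist())
    for n in ("bracket","bar","port_1","rack","ubolt_1","jet_1","cast_a","jar_wax","bur_block","pair_1","cradle_1"):
        try: print(n,[(round(d["conf"],2),[round(float(v)) for v in d["xyz"]]) for d in robot.find_in(n,c)])
        except Exception as e: print(n,e)
E
```

```text
pics
{'clock': 0.0, 'joint_pos': array([ 6.30477198e+01,  7.13206794e+00,  9.46331654e+01, -1.41587502e-04,
        7.83502717e+01, -4.73077860e+00]), 'qd': array([-0.02465617, -0.01055017, -0.09902061, -0.01554216, -0.04127794,
        0.02827227]), 'effort': array([ 3.15361423e-03, -4.17570305e+01, -3.59944689e+01,  7.75049860e-02,
        4.90300439e-02, -1.60011869e-04]), 'tcp_pos': array([245.71699679, 601.49825684, 403.51223514]), 'eef_rot': array([-1.79884877e+02, -9.38800062e-03,  1.57778518e+02]), 'wrist_force': array([ 0.15125387,  0.366059  , -0.64886646]), 'moment': array([ 0.05092886, -0.00735289,  0.02206971]), 'finger_force': 0.0, 'gripper_width': 94.99966946957795} 171.3
scene 371.26029145840175 321.7186014476147 198.565216891245 [[-0.896, -0.444, 0.012, 463.999], [-0.347, 0.682, -0.644, 234.748], [0.278, -0.581, -0.765, 884.471], [0.0, 0.0, 0.0, 1.0]]
bracket [(0.79, [446, 104, 43])]
bar [(0.84, [373, 249, 17])]
port_1 [(0.96, [373, 248, 24])]
rack [(0.9, [507, 240, 18])]
ubolt_1 [(0.6, [375, -92, 41]), (0.59, [542, 232, 72])]
jet_1 [(0.67, [481, 236, 27]), (0.52, [4
[... 161 characters left out ...]
 102, 40])]
cradle_1 [(0.56, [447, 106, 39])]
top 497.1671061885224 324.11148626564477 195.71278475855866 [[-0.015, -1.0, -0.008, -4.754], [-0.997, 0.016, -0.07, 522.858], [0.07, 0.007, -0.998, 1468.329], [0.0, 0.0, 0.0, 1.0]]
bracket [(0.55, [446, 89, 40])]
bar [(0.86, [376, 228, 20])]
port_1 [(0.57, [378, 226, 22]), (0.53, [440, 226, 24])]
rack [(0.72, [549, 219, 52])]
ubolt_1 []
jet_1 [(0.64, [487, 224, 24]), (0.53, [444, 227, 26]), (0.43, [518, 293, 13])]
cast_a [(0.73, [379, -226, 11]), (0.69, [377, 228, 21]), (0.22, [450, 83, 37])]
jar_wax [(0.74, [377, -106, 49])]
bur_block [(0.55, [382, -339, 20]), (0.31, [448, 85, 39])]
pair_1 [(0.92, [446, 86, 44])]
cradle_1 [(0.72, [449, 83, 41])]
```

View pics/scene0.png

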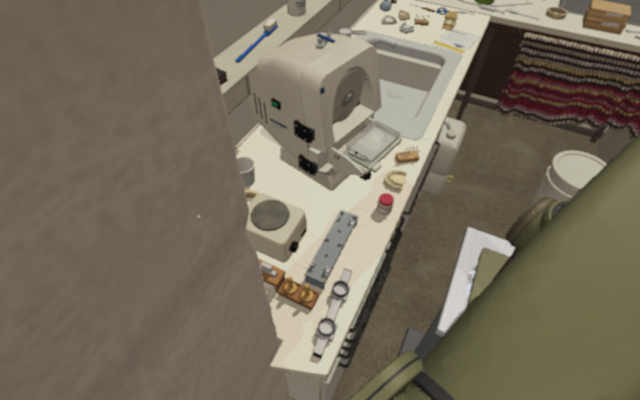

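View pics/top0.png

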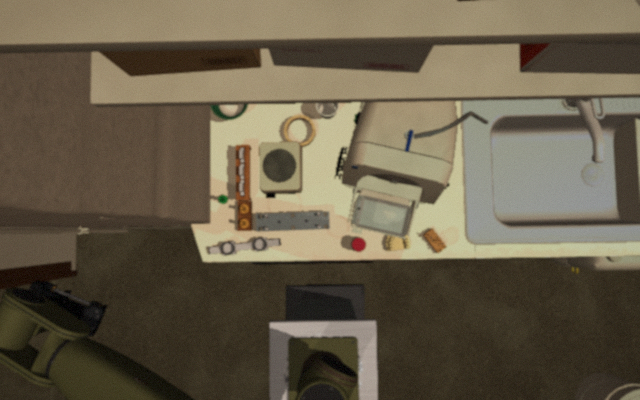

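The scene view shows the rack with two jets and U-bolts at (290,288), the bracket at (332,248) and the bar at (330,315). The top view shows the bracket lying along world y at (290,220), the rack along x at column 243, and a green look-alike at (222,198).

```bash
cat > h.py <<'E'
from station import robot
import numpy as np, cv2
from scipy.spatial.transform import Rotation as Ro
def cap(c,name=None,crop=None,scale=1):
    im=robot.capture(c); a=im["color"][:,:,::-1]
    if crop: a=a[crop[1]:crop[3],crop[0]:crop[2]]
    if name: cv2.imwrite(f"pics/{name}.png",cv2.resize(a,None,fx=scale,fy=scale,interpolation=cv2.INTER_CUBIC))
    return im
def px2w(im,u,v,z):
    E=im["extrinsics"]; R,t=E[:3,:3],E[:3,3]
    d=R.T@np.array([(u-im["cx"])/im["fx"],(v-im["cy"])/im["fy"],1.]); c=-R.T@t
    return c+d*(z-c[2])/d[2]
def w2px(im,p):
    E=im["extrinsics"]; q=E[:3,:3]@np.array(p,float)+E[:3,3]
    return im["fx"]*q[0]/q[2]+im["cx"], im["fy"]*q[1]/q[2]+im["cy"]
def find(n,c):
    return [(round(d["conf"],2),[round(float(v),1) for v in d["xyz"]]) for d in robot.find_in(n,c)]
def st():
    s=robot.observe(); print(round(s["clock"],2),s["tcp_pos"].round(1),s["eef_rot"].round(1),s["joint_pos"].round(0),s["gripper_width"].round(1),s["wrist_force"].round(1))
E
python3 - <<'E'
from h import *
im=cap("wrist","w0")
s=robot.observe(); R=Ro.from_euler("xyz",s["eef_rot"],degrees=True).as_matrix()
E=im["extrinsics"]; c=-E[:3,:3].T@E[:3,3]
print("cam in tool",R.T@(c-s["tcp_pos"]),"axes",(E[:3,:3]@R).round(2), im["fx"])
im=cap("top","t1",(195,90,365,260),3.5)
for (u,v,z) in [(343,165,400),(343,165,0),(365,185,50),(210,222,0),(243,145,70)]: print(px2w(im,u,v,z).round())
E
```

```text
cam in tool [70.60300597 -0.11996973 20.37611748] axes [[ 0.    1.    0.  ]
 [-0.97  0.   -0.25]
 [-0.25 -0.    0.97]] 315.91360864491793
[564. -59. 400.]
[617. -71.   0.]
[ 550. -133.   50.]
[450. 333.   0.]
[671. 221.  70.]
```

View pics/t1.png

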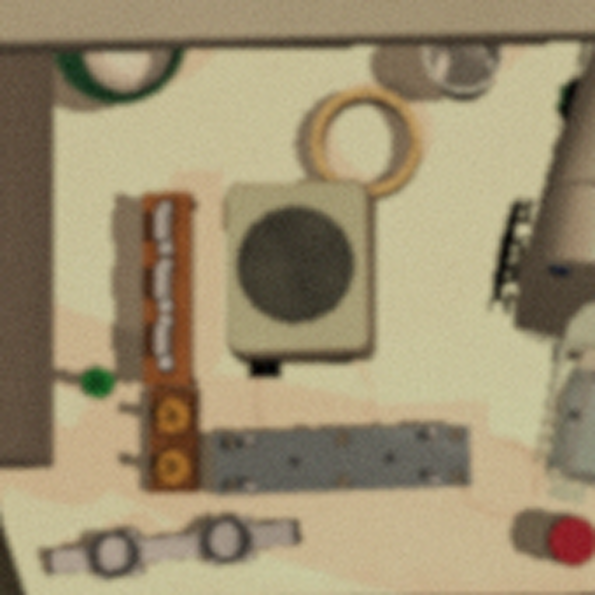

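Three U-bolts hang in the rack at top-crop (162,235), (162,280), (162,335). The jets are at (172,413) and (172,465), and the green decoy is at (97,382). I'll move over the bar for a close look with the wrist camera.

>>> carry_out --grip '[1, 1, 1, 1, 1, 1, 1, 1, 1, 1]' --delta_pos '[[-24, -31, 5], [-48, -61, 11], [-71, -92, 16], [-95, -123, 22], [-119, -153, 27], [-143, -184, 32], [-167, -215, 38], [-190, -246, 43], [-214, -276, 49], [-238, -307, 54]]' --rotation '[[0, 0, 6.1], [0, 0, 12.2], [0, 0, 18.2], [0, 0, 24.3], [0, 0, 30.4], [0, 0, 36.5], [0, 0, 42.6], [0, 0, 48.6], [0, 0, 54.7], [0, 0, 60.8]]'

```text
clock: 2.13
tcp_pos: [349.9, 225.9, 350.7]
eef_rot: [179.9, -0.0, 96.7]
wrist_force: [0.5, 0.4, -0.6]
gripper_width: 95.2
finger_force: 0.0
```

```bash
cat >> h.py <<'E'
import json,os
def go(x,y,z,psi,tilt=None):
    """print tool-frame move from stored commanded pose (tool down) to target; store result"""
    c=json.load(open("cmd.json")); a=np.radians(c[3])
    d=np.array([x-c[0],y-c[1]]); dx=round(d@[np.cos(a),np.sin(a)],1); dy=round(d@[np.sin(a),-np.cos(a)],1); dz=round(c[2]-z,1)
    r=round(c[3]-psi,1)
    print("MOVE",[dx,dy,dz],"rot z",r, "min rows",max(np.hypot(np.hypot(dx,dy),dz)/41.7,abs(r)/7.16).round(1))
    n=[c[0]+dx*np.cos(a)+dy*np.sin(a), c[1]+dx*np.sin(a)-dy*np.cos(a), c[2]-dz, c[3]-r]
    json.dump(n,open("cmd.json","w"))
E
python3 - <<'E'
from h import *
a=np.radians(157.781)
json.dump([245.819-238*np.cos(a)-307*np.sin(a),601.714-238*np.sin(a)+307*np.cos(a),350.756,96.981],open("cmd.json","w"))
print(json.load(open("cmd.json")))
im=cap("wrist","w1")
for n in ("bar","port_1","bracket","pair_1","cradle_1","rack","ubolt_1","jet_1"): print(n,find(n,"wrist"))
E
```

```text
[350.0549929631992, 227.51103666195286, 350.756, 96.981]
bar [(0.62, [376.7, 256.4, 28.9])]
port_1 [(0.56, [373.3, 251.2, 22.6])]
bracket [(0.86, [435.5, 116.4, 36.9])]
pair_1 [(0.69, [432.5, 116.6, 42.5])]
cradle_1 [(0.74, [435.2, 118.8, 39.9])]
rack [(0.84, [528.4, 233.8, 49.9])]
ubolt_1 [(0.97, [540.0, 234.1, 66.7]), (0.94, [591.2, 231.9, 71.9]), (0.78, [628.0, 235.5, 58.8]), (0.44, [438.0, 120.1, 43.4]), (0.37, [375.3, 254.9, 23.2])]
jet_1 [(0.64, [511.3, 294.0, 10.5]), (0.59, [440.0, 232.3, 31.0]), (0.59, [483.6, 232.1, 32.4])]
```

View pics/w1.png

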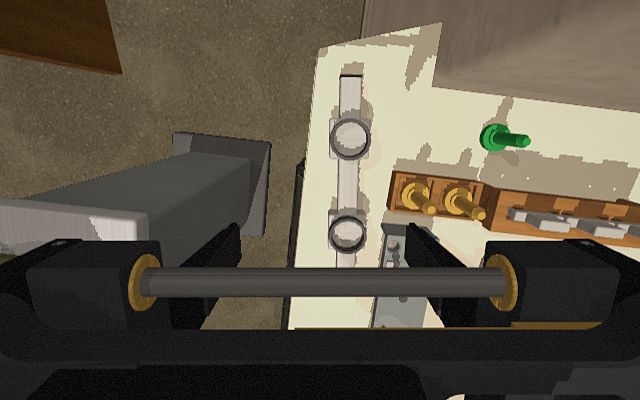

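The wrist view shows ring tops at (350,137) and (348,232), the bar's left end at (350,76), the jets at (412,190) and (458,198), and the fingers in the foreground.

```bash
python3 - <<'E'
from h import *
im=cap("wrist")
a=px2w(im,350,137,34);b=px2w(im,347.5,232,34);print(a,b,np.hypot(*(a-b)[:2]),(a+b)/2, np.degrees(np.arctan2(*(a-b)[[1,0]])))
print("end",px2w(im,350.5,76,20))
t=cap("top")
# top cam ring centers from crop pixels
f=lambda u,v,z:px2w(t,195+u/3.5-.4,90+v/3.5-.4,z)
a=f(113,553,34);b=f(226,538,34);print("top",a,b,np.hypot(*(a-b)[:2]),(a+b)/2)
for n,u,v in (("holeBL",220,440),("BLb",215,483),("TRa",455,434),("TRb",458,477)):print(n,f(u,v,40))
for n,u,v,z in (("brTL",205,435,40),("brTR",468,427,40),("brBR",470,487,40),("brBL",205,491,40),("jet1",172,413,58),("jet2",172,465,58),("rackTL",144,192,50),("rackTR",192,192,50),("rackBR",198,489,20),("u1",162,340,74),("u2",162,288,74),("u3",162,232,74)):print(n,f(u,v,z).round(1))
E
```

```text
[369.1137529  281.71873108  34.        ] [380.31976739 188.84541288  34.        ] 93.54692936578385 [374.71676015 235.28207198  34.        ] 96.88000020579348
end [362.76460735 335.89400068  20.        ]
top [373.1024797  275.39341209  34.        ] [384.2400241 180.249356   34.       ] 95.79371746130474 [378.6712519  227.82138404  34.        ]
holeBL [466.47367038 183.97869031  40.        ]
BLb [430.4693744  188.38328603  40.        ]
TRa [468.47738405 -13.59045399  40.        ]
TRb [432.3982486  -15.55812802  40.        ]
brTL [470.9 196.6  40. ]
brTR [474.2 -24.6  40. ]
brBR [423.9 -25.5  40. ]
brBL [423.9 196.8  40. ]
jet1 [488.9 221.2  58. ]
jet2 [445.8 221.4  58. ]
rackTL [676.3 245.5  50. ]
rackTR [675.6 205.   50. ]
rackBR [425.8 205.8  20. ]
u1 [548.5 226.6  74. ]
u2 [591.6 226.4  74. ]
u3 [638.3 226.3  74. ]
```

```bash
python3 - <<'E'
from h import *
st(); im=cap("wrist"); print(w2px(im,[*robot.observe()["tcp_pos"][:2],robot.observe()["tcp_pos"][2]-171.3]))
go(377,231,250,96.9)
E
```

```text
Traceback (most recent call last):
  File "h.py", line 19, in st
    s=robot.observe(); print(round(s["clock"],2),s["tcp_pos"].round(1),s["eef_rot"].round(1),s["joint_pos"].round(0),s["gripper_width"].round(1),s["wrist_force"].round(1))
                                                                                                                     ^^^^^^^^^^^^^^^^^^^^^^^^
AttributeError: 'float' object has no attribute 'round'
```

```bash
sed -i 's/s\["gripper_width"\].round(1)/round(s["gripper_width"],1)/' h.py; python3 - <<'E'
from h import *
st(); im=cap("wrist"); print(w2px(im,[*robot.observe()["tcp_pos"][:2],robot.observe()["tcp_pos"][2]-171.3]))
go(377,231,250,96.9)
E
```

```text
2.68 [349.8 228.5 350.9] [-180.    -0.    97.1] [ 26. -22. 126.   0.  76.  19.] 95.2 [-1.1 -0.1  0.1]
(np.float64(321.97226098652794), np.float64(255.14323166746718))
MOVE [np.float64(0.2), np.float64(27.2), 100.8] rot z 0.1 min rows 2.5
```

>>> carry_out --grip '[0.47, 0.47, 0.47, 0.47, 0.47, 0.47, 0.47, 0.47, 0.47, 0.47]' --delta_pos '[[0, 5, 20], [0.1, 11, 40], [0.1, 16, 60], [0.2, 22, 80], [0.2, 27.2, 100.8], [0.2, 27.2, 100.8], [0.2, 27.2, 100.8], [0.2, 27.2, 100.8], [0.2, 27.2, 100.8], [0.2, 27.2, 100.8]]' --rotation '[[0, 0, 0.1], [0, 0, 0.1], [0, 0, 0.1], [0, 0, 0.1], [0, 0, 0.1], [0, 0, 0.1], [0, 0, 0.1], [0, 0, 0.1], [0, 0, 0.1], [0, 0, 0.1]]'

```text
clock: 3.57
tcp_pos: [377.4, 231.4, 251.6]
eef_rot: [179.8, -0.1, 96.9]
wrist_force: [0.5, -0.2, 0.3]
gripper_width: 44.9
finger_force: 0.0
```

```bash
python3 - <<'E'
from h import *
st(); im=cap("wrist","w2"); 
for n in ("bar","port_1"): print(n,find(n,"wrist"))
E
```

```text
3.57 [377.4 231.4 251.6] [ 1.798e+02 -1.000e-01  9.690e+01] [ 25. -11. 128.   0.  63.  18.] 44.9 [ 0.5 -0.2  0.3]
bar [(0.83, [375.2, 270.5, 27.8])]
port_1 [(0.58, [374.8, 270.1, 18.8])]
```

View pics/w2.png

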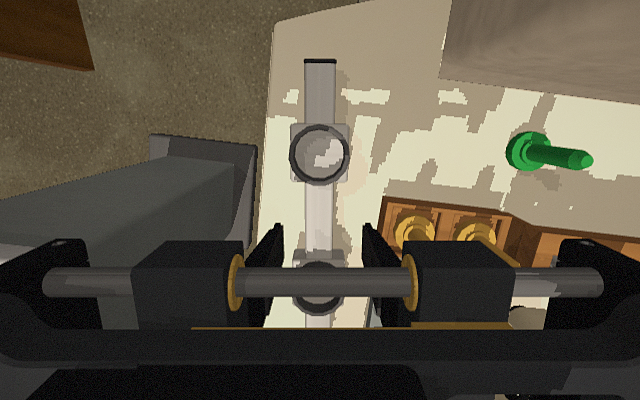

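The bar is centred between the fingers, with the ring at (319,154) and the bar end at (320,60).

```bash
python3 - <<'E'
from h import *
im=cap("wrist")
r=px2w(im,319,154,34); e=px2w(im,320,60,20); d=(e-r)[:2]; print(r,e,np.hypot(*d),np.degrees(np.arctan2(d[1],d[0])))
u=np.array([np.cos(np.radians(96.9)),np.sin(np.radians(96.9))]); print("centre",r[:2]-48*u,e[:2]-107*u)
E
```

```text
[370.03957912 277.44176683  34.        ] [363.91572111 333.47431568  20.        ] 56.36619702157301 96.23716311642957
centre [375.80614738 229.78941442] [376.77036286 227.24928009]
```

```bash
python3 - <<'E'
from h import *
go(377,228.3,197,96.6); go(377,228.3,300,96.6)
E
```

```text
MOVE [np.float64(-2.7), np.float64(-0.4), 53.0] rot z 0.3 min rows 1.3
MOVE [np.float64(0.0), np.float64(0.0), -103.0] rot z -0.0 min rows 2.5
```

>>> carry_out --grip '[0.47, 0.47, 0.47, 0.47, 0.47, 0.47, 0.47, 0.1, 0.1, 0.1]' --delta_pos '[[-2.7, -0.4, 10], [-2.7, -0.4, 20], [-2.7, -0.4, 30], [-2.7, -0.4, 40], [-2.7, -0.4, 47], [-2.7, -0.4, 53], [-2.7, -0.4, 53], [-2.7, -0.4, 53], [-2.7, -0.4, 53], [-2.7, -0.4, 53]]' --rotation '[[0, 0, 0.3], [0, 0, 0.3], [0, 0, 0.3], [0, 0, 0.3], [0, 0, 0.3], [0, 0, 0.3], [0, 0, 0.3], [0, 0, 0.3], [0, 0, 0.3], [0, 0, 0.3]]' --newtons 40

```text
clock: 4.6
tcp_pos: [377.3, 228.5, 197.5]
eef_rot: [179.9, -0.0, 96.6]
wrist_force: [0.2, -0.4, 0.3]
gripper_width: 30.1
finger_force: 0.0
```

>>> carry_out --grip '[0.1, 0.1, 0.1, 0.1, 0.1, 0.1, 0.1, 0.1, 0.1, 0.1]' --delta_pos '[[0, 0, 0], [0, 0, 0], [0, 0, -10], [0, 0, -25], [0, 0, -40], [0, 0, -55], [0, 0, -70], [0, 0, -85], [0, 0, -103], [0, 0, -103]]' --rotation '[[0, 0, 0], [0, 0, 0], [0, 0, 0], [0, 0, 0], [0, 0, 0], [0, 0, 0], [0, 0, 0], [0, 0, 0], [0, 0, 0], [0, 0, 0]]'

```text
clock: 5.43
tcp_pos: [377.8, 228.7, 303.7]
eef_rot: [179.6, -0.1, 96.6]
wrist_force: [0.9, -0.2, -3.4]
gripper_width: 20.0
finger_force: 40.0
```

```bash
python3 - <<'E'
from h import *
st(); im=cap("wrist","w3",(200,20,440,330),1.9); t=cap("top","t3",(195,190,345,260),5.3); cv2.imwrite("pics/m3.png",np.vstack([cv2.resize(cv2.imread("pics/w3.png"),(795,410))[:, :],cv2.imread("pics/t3.png")[:, :795]])[:600])
for n in ("bracket","pair_1","cradle_1"): print(n,find(n,"top"))
E
```

```text
5.43 [377.8 228.7 303.7] [ 1.796e+02 -1.000e-01  9.660e+01] [ 24. -16. 126.  -0.  69.  18.] 20.0 [ 0.9 -0.2 -3.4]
bracket [(0.56, [447.8, 87.6, 39.3])]
pair_1 [(0.88, [447.9, 85.9, 46.4]), (0.71, [380.7, -339.2, 18.8])]
cradle_1 [(0.66, [448.5, 85.6, 36.9]), (0.19, [642.9, 228.8, 67.5])]
```

View pics/t3.png

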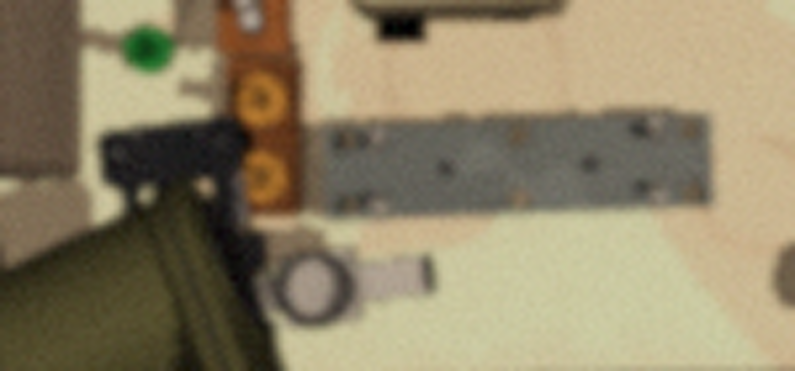

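The bar is in the gripper (width 20, force 40). Next I'll move beside the bracket and measure it from above.

```bash
python3 - <<'E'
from h import *
go(360,30,360,91)
E
```

```text
MOVE [np.float64(-195.0), np.float64(-39.6), -60.0] rot z 5.6 min rows 5.0
```

>>> carry_out --grip '[0.1, 0.1, 0.1, 0.1, 0.1, 0.1, 0.1, 0.1, 0.1, 0.1]' --delta_pos '[[-20, -4, -15], [-45, -9, -30], [-70, -14, -45], [-100, -20, -60], [-130, -26, -60], [-155, -32, -60], [-180, -36, -60], [-195, -39.6, -60], [-195, -39.6, -60], [-195, -39.6, -60]]' --rotation '[[0, 0, 0.6], [0, 0, 1.2], [0, 0, 2], [0, 0, 3], [0, 0, 4], [0, 0, 5], [0, 0, 5.6], [0, 0, 5.6], [0, 0, 5.6], [0, 0, 5.6]]'

```text
clock: 6.52
tcp_pos: [359.7, 29.6, 358.8]
eef_rot: [-179.9, -0.0, 90.8]
wrist_force: [-0.2, 0.8, -4.2]
gripper_width: 19.7
finger_force: 40.0
```

```bash
python3 - <<'E'
from h import *
st(); im=cap("wrist","w4",(200,0,600,300),2)
for n in ("bracket","pair_1","cradle_1","bar"): print(n,find(n,"wrist"))
E
```

```text
6.52 [359.7  29.6 358.8] [-179.9   -0.    90.8] [ -4. -32. 132.   0.  80.  -5.] 19.7 [-0.2  0.8 -4.2]
bracket [(0.79, [445.7, 97.7, 39.2])]
pair_1 [(0.59, [441.8, 99.0, 38.9])]
cradle_1 [(0.59, [445.7, 100.6, 40.6])]
bar [(0.56, [362.1, 82.4, 187.2])]
```

View pics/w4.png

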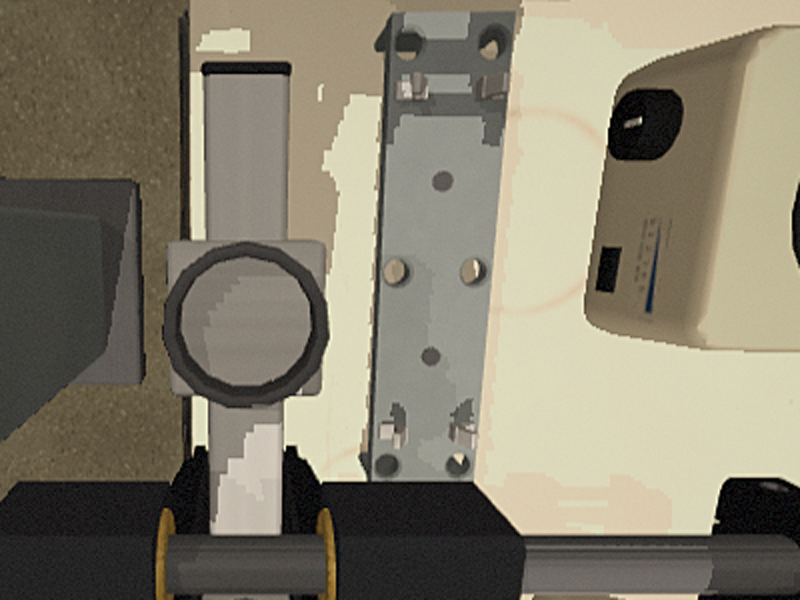

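The bracket is clear in this view, with hole pairs at crop (408,44)/(493,43), (396,271)/(473,270) and (387,464)/(458,463). The bar's ring is at (246,325) and its end at (246,65).

```bash
python3 - <<'E'
from h import *
im=cap("wrist"); st()
f=lambda u,v,z:px2w(im,200+u/2,v/2,z)
H=np.array([f(u,v,40) for u,v in ((408,44),(493,43),(396,271),(473,270),(387,464),(458,463))]); print(H.round(1))
m=(H[::2]+H[1::2])/2; print(m.round(1)); d=m[0]-m[2]; print(np.hypot(*d[:2]),np.degrees(np.arctan2(d[1],d[0])), [np.hypot(*(H[i]-H[i+1])[:2]) for i in (0,2,4)], m.mean(0))
# top view holes
t=cap("top"); g=lambda u,v,z:px2w(t,195+u/5.3-.4,190+v/5.3-.4,z)
print("top",[g(518,135,40).round(1),g(518,198,40).round(1)], "ends",g(320,165,40).round(1),g(711,158,40).round(1))
# bar in tool frame
s=robot.observe(); z=s["tcp_pos"][2]-197.2
R=Ro.from_euler("xyz",s["eef_rot"],degrees=True)
for u,v,h in ((246,325,34),(246,65,20)): print("bar tool",R.inv().apply(f(u,v,z+h)-s["tcp_pos"]).round(1))
E
```

```text
6.82 [360.   30.7 359.8] [-180.    -0.    91.1] [ -4. -32. 132.   0.  80.  -5.] 19.8 [ 0.   0.1 -4.5]
[[427.  179.   40. ]
 [463.3 180.   40. ]
 [429.5  83.5  40. ]
 [465.3  84.7  40. ]
 [432.5 -12.1  40. ]
 [468.2 -10.9  40. ]]
[[445.1 179.5  40. ]
 [447.4  84.1  40. ]
 [450.4 -11.5  40. ]]
191.11007229258936 91.57183101675092 [np.float64(36.29341940516142), np.float64(35.81792074517138), np.float64(35.74492443618344)] [447.62991895  84.02226946  40.        ]
top [array([465.6,  81.3,  40. ]), array([430.7,  81.7,  40. ])] ends [450.7 191.4  40. ] [451.2 -25.5  40. ]
bar tool [ 49.6   0.5 163.2]
bar tool [106.5   0.4 177.2]
```

```bash
python3 - <<'E'
from h import *
im=cap("wrist")
f=lambda u,v,z:px2w(im,200+u/2,v/2,z)
print("base",f(585,330,0).round(0),f(620,85,0).round(0))
for h in (40,60,80,100,120): print(h,f(705,350,h).round(0),f(740,40,h).round(0))
t=cap("top")
for h in (0,40,80,120): print("top",px2w(t,195+300/3.5,90+355/3.5,h).round(0))
go(447.4,83.2,330,91.6);go(447.4,83.2,268,91.6)
E
```

```text
base [544.  52.   0.] [542. 173.   0.]
40 [581.  49.  40.] [569. 183.  40.]
60 [566.  52.  60.] [555. 178.  60.]
80 [552.  56.  80.] [541. 172.  80.]
100 [537.  59. 100.] [527. 167. 100.]
120 [522.  63. 120.] [513. 161. 120.]
top [539. 119.   0.]
top [536. 115.  40.]
top [533. 111.  80.]
top [529. 107. 120.]
MOVE [np.float64(51.7), np.float64(88.3), 30.0] rot z -0.6 min rows 2.6
MOVE [np.float64(-0.0), np.float64(0.0), 62.0] rot z -0.0 min rows 1.5
```

The box behind is about 90 mm high, so the gripper body (at 125 mm or above) clears it. I'll move above the cradles.

>>> carry_out --grip '[0.1, 0.1, 0.1, 0.1, 0.1, 0.1, 0.1, 0.1, 0.1, 0.1]' --delta_pos '[[10, 18, 6], [20, 36, 12], [30, 54, 18], [40, 72, 24], [51.7, 88.3, 30], [51.7, 88.3, 45], [51.7, 88.3, 60], [51.7, 88.3, 75], [51.7, 88.3, 92], [51.7, 88.3, 92]]' --rotation '[[0, 0, -0.6], [0, 0, -0.6], [0, 0, -0.6], [0, 0, -0.6], [0, 0, -0.6], [0, 0, -0.6], [0, 0, -0.6], [0, 0, -0.6], [0, 0, -0.6], [0, 0, -0.6]]'

```text
clock: 7.8
tcp_pos: [445.9, 83.4, 264.3]
eef_rot: [-179.6, 0.0, 91.6]
wrist_force: [-2.3, 0.3, -5.1]
gripper_width: 19.7
finger_force: 40.0
```

```bash
python3 - <<'E'
from h import *
st(); im=cap("wrist","w5",(220,0,420,240),2.5)
E
```

```text
7.8 [445.9  83.4 264.3] [-179.6    0.    91.6] [  4. -11. 126.  -0.  65.   2.] 19.7 [-2.3  0.3 -5.1]
```

View pics/w5.png

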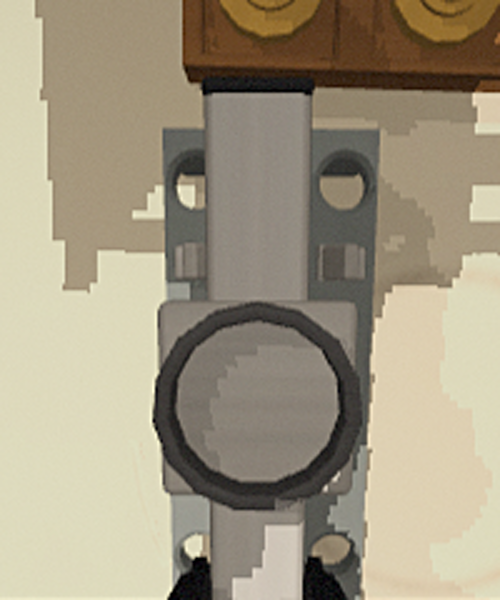

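```bash
python3 - <<'E'
from h import *
im=cap("wrist"); st()
f=lambda u,v,z:px2w(im,220+u/2.5,v/2.5,z).round(1)
print("tube",f(256,182,90),"pair",f((188+344)/2,182,40),"ch",f(265,260,57),"ring",f(257,405,105),"pairmid",f((192+331)/2,549,40),"end",f(258,82,90))
E
```

```text
7.9 [447.2  83.4 267.6] [-179.9    0.    91.6] [  4. -11. 126.  -0.  65.   2.] 19.7 [ 1.   0.7 -2.8]
tube [443.4 172.5  90. ] pair [445.4 178.4  40. ] ch [445.7 159.7  57. ] ring [444.8 133.3 105. ] pairmid [447.1  84.1  40. ] end [443.3 189.3  90. ]
```

>>> carry_out --grip '[0.1, 0.1, 0.1, 0.1, 0.1, 0.1, 0.1, 0.1, 0.1, 0.1]' --delta_pos '[[0, 1.3, 3], [0, 1.3, 6], [0, 1.3, 9], [0, 1.3, 12], [0, 1.3, 15], [0, 1.3, 17], [0, 1.3, 19], [0, 1.3, 21], [0, 1.3, 23], [0, 1.3, 23]]' --rotation '[[0, 0, 0], [0, 0, 0], [0, 0, 0], [0, 0, 0], [0, 0, 0], [0, 0, 0], [0, 0, 0], [0, 0, 0], [0, 0, 0], [0, 0, 0]]'

```text
clock: 8.73
tcp_pos: [448.4, 83.3, 244.5]
eef_rot: [-179.9, -0.0, 91.6]
wrist_force: [-0.7, 0.2, -5.1]
gripper_width: 19.9
finger_force: 40.0
```

```bash
python3 - <<'E'
from h import *
st(); im=cap("wrist","w6",(220,0,420,240),2.5); st()
E
```

```text
8.73 [448.4  83.3 244.5] [-179.9   -0.    91.6] [  4.  -9. 127.   0.  62.   2.] 19.9 [-0.7  0.2 -5.1]
8.78 [448.5  83.3 244.6] [-180.     0.    91.6] [  4.  -9. 127.  -0.  62.   2.] 19.8 [-0.6 -0.5 -4.7]
```

>>> carry_out --grip '[0.1, 0.1, 0.1, 0.1, 0.1, 0.1, 0.1, 0.1, 0.1, 0.1]' --delta_pos '[[0, 0, 1.5], [0, 0, 3], [0, 0, 4], [0, 0, 5], [0, 0, 6], [0, 0, 7], [0, 0, 7.5], [0, 0, 8], [0, 0, 8], [0, 0, 8]]' --rotation '[[0, 0, 0], [0, 0, 0], [0, 0, 0], [0, 0, 0], [0, 0, 0], [0, 0, 0], [0, 0, 0], [0, 0, 0], [0, 0, 0], [0, 0, 0]]'

```text
clock: 9.62
tcp_pos: [448.7, 83.2, 237.4]
eef_rot: [-180.0, 0.0, 91.6]
wrist_force: [-5.3, -0.9, 2.1]
gripper_width: 19.4
finger_force: 40.0
```

>>> carry_out --grip '[0.4, 0.4, 0.4, 0.4, 0.4, 0.4, 0.4, 0.4, 0.4, 0.4]' --delta_pos '[[0, 0, 0], [0, 0, 0], [0, 0, 0], [0, 0, 0], [0, 0, -10], [0, 0, -30], [0, 0, -50], [0, 0, -80], [0, 0, -110], [0, 0, -140]]' --rotation '[[0, 0, 0], [0, 0, 0], [0, 0, 0], [0, 0, 0], [0, 0, 0], [0, 0, 0], [0, 0, 0], [0, 0, 0], [0, 0, 0], [0, 0, 0]]'

```text
clock: 10.45
tcp_pos: [448.4, 83.3, 379.1]
eef_rot: [179.9, -0.0, 91.6]
wrist_force: [0.1, -0.4, 0.0]
gripper_width: 37.9
finger_force: 0.0
```

```bash
python3 - <<'E'
from h import *
json.dump([448.7,83.2,377,91.6],open("cmd.json","w"))
st(); im=cap("wrist","w7",(160,0,480,240),2.5)
E
```

```text
10.45 [448.4  83.3 379.1] [179.9  -0.   91.6] [  4. -18. 120.   0.  78.   2.] 37.9 [ 0.1 -0.4  0. ]
```

View pics/w7.png

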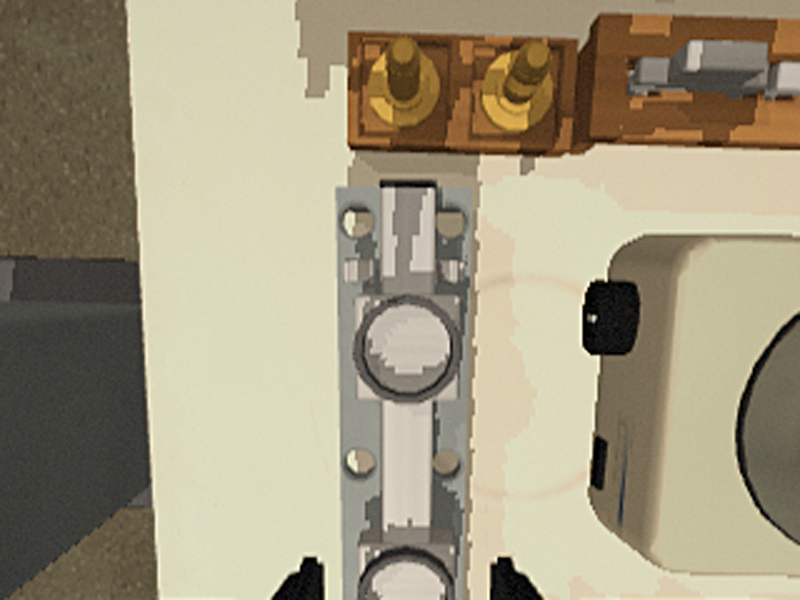

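The bar sits in both cradles with ring sockets up. Free holes are at crop (360,222)/(450,221) and (361,461)/(446,461).

```bash
python3 - <<'E'
from h import *
im=cap("wrist"); st()
f=lambda u,v,z:px2w(im,160+u/2.5,v/2.5,z).round(1)
print("p1",f(358,222,40),f(450,221,40),"p2",f(361,461,40),f(446,461,40))
print("bar end",f(408,183,60),"ring",f(407,348,74))
print("rackcorner low",f(348,150,20), "hi",f(590,140,50),"jetfoot",f(402,93,24),f(516,97,24),"tips",f(405,45,72),f(540,46,72))
print(find("ubolt_1","wrist"))
go(480,210,400,30)
go(480,225,370,0)
E
```

```text
10.55 [450.1  83.4 384.4] [179.3  -0.   91.6] [  4. -18. 120.   0.  77.   2.] 38.0 [1.1 0.  1.6]
p1 [433.2 177.9  40. ] [469.2 179.3  40. ] p2 [435.6  82.1  40. ] [471.5  83.   40. ]
bar end [452.1 190.4  60. ] ring [453.2 132.3  74. ]
rackcorner low [427.8 207.   20. ] hi [519.4 208.5  50. ] jetfoot [449.2 227.9  24. ] [494.4 227.9  24. ] tips [449.7 232.3  72. ] [495.1 233.4  72. ]
[(0.95, [637.0, 230.2, 71.7]), (0.9, [542.7, 228.2, 72.5]), (0.62, [595.5, 228.0, 68.2]), (0.2, [433.2, 100.3, 42.3])]Traceback (most recent call last):
  File "<stdin>", line 8, in <module>
  File "h.py", line 26, in go
    print("MOVE",[dx,dy,dz],"rot z",r, "min rows",max(np.hypot(np.hypot(dx,dy),dz)/41.7,abs(r)/7.16).round(1))
                                                  ^^^^^^^^^^^^^^^^^^^^^^^^^^^^^^^^^^^^^^^^^^^^^^^^^^^^^^^^
AttributeError: 'float' object has no attribute 'round'
```

```bash
sed -i 's/,abs(r)\/7.16).round(1))/,abs(r)\/7.16))/' h.py; python3 - <<'E'
from h import *
st()
go(470,160,400,45)
go(500,220,350,0)
E
```

```text
10.6 [449.4  83.3 381.3] [179.5  -0.   91.6] [  4. -18. 120.  -0.  77.   2.] 38.2 [ 0.1 -0.2 -0. ]
MOVE [np.float64(76.2), np.float64(23.4), -23] rot z 46.6 min rows 6.5083798882681565
MOVE [np.float64(63.6), np.float64(-21.2), 50] rot z 45.0 min rows 6.284916201117318
```

>>> carry_out --grip '[0.4, 0.4, 0.4, 0.4, 0.4, 0.4, 0.4, 0.4, 0.4, 0.4]' --delta_pos '[[10, 3, -23], [20, 6, -23], [30, 9, -23], [40, 13, -23], [50, 16, -23], [60, 19, -23], [70, 22, -23], [76.2, 23.4, -23], [76.2, 23.4, -23], [76.2, 23.4, -23]]' --rotation '[[0, 0, 6], [0, 0, 12], [0, 0, 18], [0, 0, 24], [0, 0, 30], [0, 0, 36], [0, 0, 42], [0, 0, 46.6], [0, 0, 46.6], [0, 0, 46.6]]'

```text
clock: 11.43
tcp_pos: [469.7, 160.1, 398.9]
eef_rot: [-179.9, 0.1, 45.1]
wrist_force: [-0.2, -0.2, -0.2]
gripper_width: 37.8
finger_force: 0.0
```

>>> carry_out --grip '[0.4, 0.4, 0.4, 0.4, 0.4, 0.4, 0.4, 0.4, 0.4, 0.4]' --delta_pos '[[9, -3, 7], [18, -6, 14], [27, -9, 21], [36, -12, 28], [45, -15, 35], [54, -18, 42], [63.6, -21.2, 50], [63.6, -21.2, 50], [63.6, -21.2, 50], [63.6, -21.2, 50]]' --rotation '[[0, 0, 6.5], [0, 0, 13], [0, 0, 19.5], [0, 0, 26], [0, 0, 32.5], [0, 0, 39], [0, 0, 45], [0, 0, 45], [0, 0, 45], [0, 0, 45]]'

```text
clock: 12.27
tcp_pos: [499.8, 219.5, 350.1]
eef_rot: [180.0, 0.0, 0.1]
wrist_force: [-0.4, 0.1, -0.0]
gripper_width: 38.0
finger_force: 0.0
```

```bash
python3 - <<'E'
from h import *
st(); im=cap("wrist");im=cap("wrist","w8",(160,0,480,240),2.5); st()
for i in (1,): print(find("ubolt_1","wrist"),find("rack","wrist"))
E
```

```text
12.27 [499.8 219.5 350.1] [1.8e+02 0.0e+00 1.0e-01] [ 18.  -4. 111.  -0.  73. 108.] 38.0 [-0.4  0.1 -0. ]
12.37 [499.9 219.6 350.6] [-1.8e+02 -0.0e+00  1.0e-01] [ 18.  -4. 111.  -0.  73. 108.] 37.9 [-0.5  0.2  0.6]
[(0.76, [635.4, 228.0, 80.2]), (0.69, [600.6, 230.8, 77.4]), (0.68, [550.4, 230.1, 79.3])] [(0.91, [570.8, 225.7, 50.1]), (0.5, [468.8, 78.9, 39.6])]
```

View pics/w8.png

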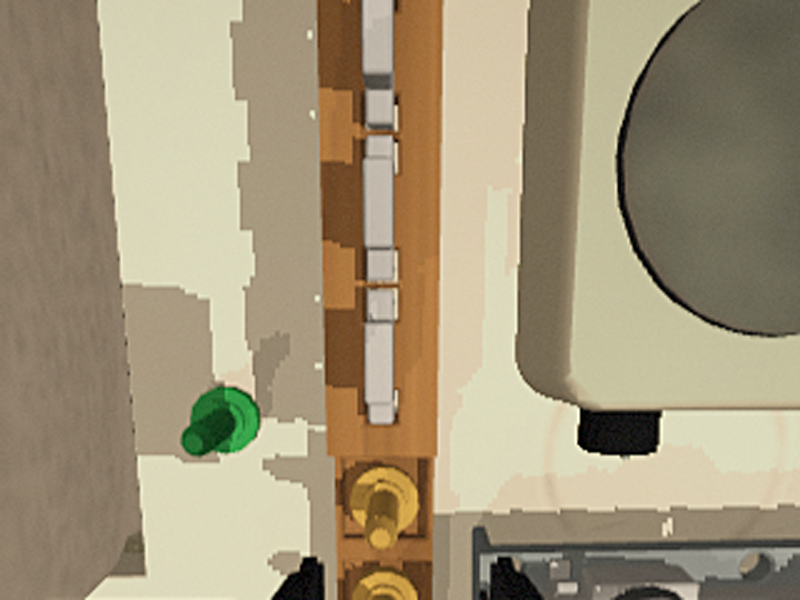

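Tabs show at crop (379,362) and (379,203), a third reaches up past row 75, and the pier edge is left of column 140.

```bash
python3 - <<'E'
from h import *
im=cap("wrist"); st()
f=lambda u,v,z:px2w(im,160+u/2.5,v/2.5,z).round(1)
print("tab1",f(379,362,79),f(379,322,79),f(379,402,79),"crown1",f(381,287,59),f(381,424,59))
print("tab2",f(378,158,79),f(379,248,79),"crown2",f(380,135,59),f(381,280,59))
print("tab3",f(377,75,79),"crown3",f(379,124,59))
print("rack L/R edge",f(327,440,50),f(437,440,50),f(318,20,50),f(443,20,50),"pier",f(145,575,0),f(98,0,0), f(98,0,150), "jet",f(383,498,24),f(380,538,72))
E
```

```text
12.52 [499.9 219.7 350.5] [-1.8e+02 -1.0e-01  0.0e+00] [ 18.  -4. 111.  -0.  73. 108.] 38.3 [-0.8 -0.1  0.3]
tab1 [548.1 227.9  79. ] [560.5 227.8  79. ] [535.5 228.   79. ] crown1 [571.  227.7  59. ] [525. 228.  59.]
tab2 [608.  227.7  79. ] [582.5 227.6  79. ] crown2 [617.7 227.6  59. ] [573.3 227.7  59. ]
tab3 [630.3 227.8  79. ] crown3 [620.9 227.9  59. ]
rack L/R edge [517.6 247.8  50. ] [517.6 208.2  50. ] [653.  247.3  50. ] [653.  207.7  50. ] pier [447.1 335.3   0. ] [674.2 333.9   0. ] [627.4 281.9 150. ] jet [489.  228.6  24. ] [487.6 228.3  72. ]
```

```bash
python3 - <<'E'
from h import *
t=cap("top"); s=cap("scene")
a=s["color"][120:220,290:430,::-1].copy(); a=cv2.resize(a,None,fx=4,fy=4,interpolation=cv2.INTER_CUBIC)
b=cv2.resize(t["color"][150:260,330:430,::-1],None,fx=3,fy=3,interpolation=cv2.INTER_CUBIC)
b=cv2.copyMakeBorder(b,0,400-330,0,0,cv2.BORDER_CONSTANT)
for col,(u,v) in (((0,0,255),(352,231)),((255,0,0),(360,178))):
    cv2.circle(b,(int((u-330)*3),int((v-150)*3)),4,col,1)
    for h in (0,50,100,150,200):
        p=px2w(t,u,v,h); q=w2px(s,p); print(h,p.round(),np.round(q))
        cv2.circle(a,(int((q[0]-290)*4),int((q[1]-120)*4)),3,col,-1)
b=b[:, :240]
cv2.imwrite("pics/m9.png",np.hstack([a,b]))
E
```

```text
0 [416. -95.   0.] [369. 208.]
50 [416. -93.  50.] [370. 197.]
100 [416. -90. 100.] [372. 185.]
150 [416. -88. 150.] [374. 172.]
200 [416. -85. 200.] [376. 158.]
0 [ 576. -122.    0.] [322. 182.]
50 [ 571. -119.   50.] [324. 172.]
100 [ 566. -116.  100.] [325. 161.]
150 [ 560. -112.  150.] [327. 149.]
200 [ 555. -109.  200.] [329. 136.]
```

View pics/m9.png

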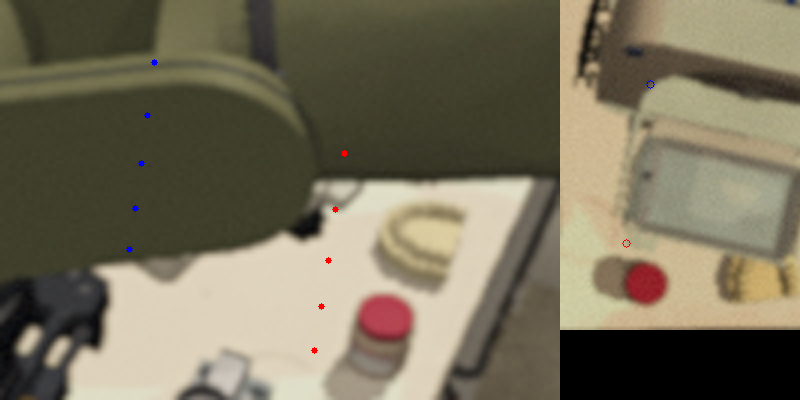

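```bash
python3 - <<'E'
from h import *
go(548,227.8,290,0);go(548,227.8,251.5,0)
E
```

```text
MOVE [np.float64(48.1), np.float64(-7.8), 60] rot z -0.0 min rows 1.8535867250018372
MOVE [np.float64(-0.0), np.float64(-0.0), 38.5] rot z -0.0 min rows 0.9232613908872901
```

>>> carry_out --grip '[0.32, 0.32, 0.32, 0.32, 0.32, 0.32, 0.32, 0.32, 0.32, 0.32]' --delta_pos '[[20, -3, 20], [36, -6, 40], [48.1, -7.8, 60], [48.1, -7.8, 60], [48.1, -7.8, 70], [48.1, -7.8, 80], [48.1, -7.8, 90], [48.1, -7.8, 98.5], [48.1, -7.8, 98.5], [48.1, -7.8, 98.5]]' --rotation '[[0, 0, 0], [0, 0, 0], [0, 0, 0], [0, 0, 0], [0, 0, 0], [0, 0, 0], [0, 0, 0], [0, 0, 0], [0, 0, 0], [0, 0, 0]]'

```text
clock: 13.45
tcp_pos: [547.6, 227.8, 250.9]
eef_rot: [180.0, 0.1, -0.0]
wrist_force: [-0.1, 0.2, 0.3]
gripper_width: 30.2
finger_force: 0.0
```

>>> carry_out --grip '[0.02, 0.02, 0.02, 0.02, 0.02, 0.02, 0.02, 0.02, 0.02, 0.02]' --delta_pos '[[0, 0, 0], [0, 0, 0], [0, 0, 0], [0, 0, 0], [0, 0, 0], [0, 0, 0], [0, 0, 0], [0, 0, -3], [0, 0, -6], [0, 0, -10]]' --rotation '[[0, 0, 0], [0, 0, 0], [0, 0, 0], [0, 0, 0], [0, 0, 0], [0, 0, 0], [0, 0, 0], [0, 0, 0], [0, 0, 0], [0, 0, 0]]' --newtons 30

```text
clock: 14.28
tcp_pos: [547.8, 227.7, 261.1]
eef_rot: [180.0, 0.1, -0.0]
wrist_force: [-0.9, -0.7, -0.3]
gripper_width: 9.1
finger_force: 30.0
```

```bash
python3 - <<'E'
from h import *
c=json.load(open("cmd.json")); c[2]=261.5; json.dump(c,open("cmd.json","w"))
go(548,227.8,335,0); go(445.3,179.2,335,1.6); go(445.3,179.2,310,1.6)
E
```

```text
MOVE [np.float64(-0.0), np.float64(-0.0), -73.5] rot z -0.0 min rows 1.7625899280575539
MOVE [np.float64(-102.7), np.float64(48.6), 0.0] rot z -1.6 min rows 2.7246733926444473
MOVE [np.float64(-0.0), np.float64(-0.0), 25.0] rot z -0.0 min rows 0.5995203836930455
```

>>> carry_out --grip '[0.02, 0.02, 0.02, 0.02, 0.02, 0.02, 0.02, 0.02, 0.02, 0.02]' --delta_pos '[[0, 0, -20], [0, 0, -45], [0, 0, -73.5], [-25, 12, -73.5], [-55, 26, -73.5], [-85, 40, -73.5], [-102.7, 48.6, -73.5], [-102.7, 48.6, -60], [-102.7, 48.6, -48.5], [-102.7, 48.6, -48.5]]' --rotation '[[0, 0, 0], [0, 0, 0], [0, 0, 0], [0, 0, -0.5], [0, 0, -1], [0, 0, -1.6], [0, 0, -1.6], [0, 0, -1.6], [0, 0, -1.6], [0, 0, -1.6]]'

```text
clock: 15.12
tcp_pos: [444.3, 178.9, 307.5]
eef_rot: [179.9, 0.2, 1.6]
wrist_force: [0.1, -0.1, -1.0]
gripper_width: 8.4
finger_force: 30.0
```

```bash
python3 - <<'E'
from h import *
for i in range(4): im=cap("wrist")
im=cap("wrist","w10",(240,120,440,320),3); st(); print(find("ubolt_1","wrist"),find("bar","top"))
E
```

```text
15.37 [446.  179.5 310.5] [-180.    -0.     1.6] [ 16. -10. 121.   0.  69. 104.] 9.1 [ 0.6 -0.  -0.8]
[(0.72, [457.8, 180.7, 132.7]), (0.6, [582.0, 230.7, 59.1]), (0.57, [465.9, 79.4, 40.0])] [(0.81, [449.3, 83.3, 59.3])]
```

View pics/w10.png

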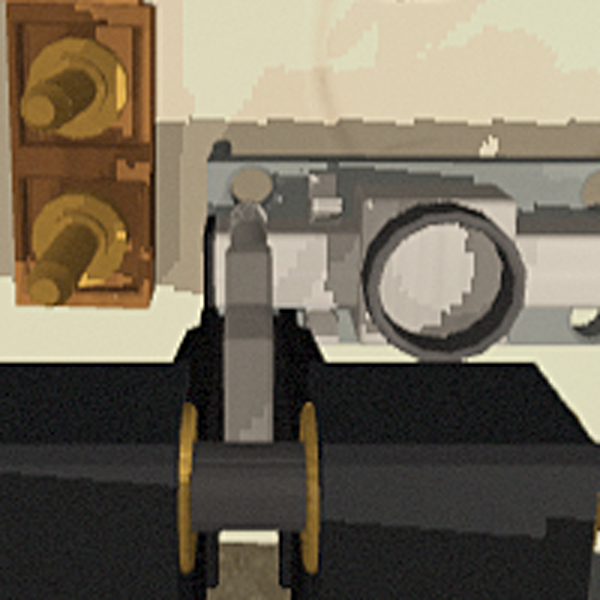

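The front leg tip is at crop (250,209) and its hole at (250,186); both jets stand undisturbed.

```bash
python3 - <<'E'
from h import *
im=cap("wrist"); st()
f=lambda u,v,z:px2w(im,240+u/3,120+v/3,z).round(1)
print("leg",f(250,207,63.5),"hole",f(251,186,40))
E
```

```text
15.52 [445.8 179.4 310.4] [-180.    -0.     1.6] [ 16. -10. 121.  -0.  69. 104.] 9.1 [ 0.  -0.7 -0.7]
leg [464.  178.9  63.5] hole [464.3 178.6  40. ]
```

>>> carry_out --grip '[0.02, 0.02, 0.02, 0.02, 0.02, 0.02, 0.02, 0.02, 0.02, 0.02]' --delta_pos '[[0, 0, 5], [0, 0, 10], [0, 0, 15], [0, 0, 19], [0, 0, 23], [0, 0, 27], [0, 0, 30], [0, 0, 33], [0, 0, 36], [0, 0, 38]]' --rotation '[[0, 0, 0], [0, 0, 0], [0, 0, 0], [0, 0, 0], [0, 0, 0], [0, 0, 0], [0, 0, 0], [0, 0, 0], [0, 0, 0], [0, 0, 0]]'

```text
clock: 16.35
tcp_pos: [445.3, 179.3, 271.6]
eef_rot: [180.0, 0.0, 1.6]
wrist_force: [-0.2, -0.3, -0.5]
gripper_width: 8.8
finger_force: 30.0
```

>>> carry_out --grip '[0.02, 0.02, 0.02, 0.02, 0.02, 0.02, 0.02, 0.02, 0.02, 0.02]' --delta_pos '[[0, 0, 2], [0, 0, 4], [0, 0, 6], [0, 0, 8], [0, 0, 9], [0, 0, 10], [0, 0, 10.5], [0, 0, 11], [0, 0, 11], [0, 0, 11]]' --rotation '[[0, 0, 0], [0, 0, 0], [0, 0, 0], [0, 0, 0], [0, 0, 0], [0, 0, 0], [0, 0, 0], [0, 0, 0], [0, 0, 0], [0, 0, 0]]'

```text
clock: 17.18
tcp_pos: [445.5, 179.3, 262.0]
eef_rot: [180.0, 0.0, 1.6]
wrist_force: [-3.5, -1.1, 6.0]
gripper_width: 8.9
finger_force: 30.0
```

```bash
python3 - <<'E'
from h import *
json.dump([445.3,179.2,261,1.6],open("cmd.json","w"))
go(445.3,179.2,330,1.6); go(595.5,227.8,300,0); go(595.5,227.8,251.5,0)
E
```

```text
MOVE [np.float64(0.0), np.float64(0.0), -69] rot z 0.0 min rows 1.6546762589928057
MOVE [np.float64(151.5), np.float64(-44.4), 30] rot z 1.6 min rows 3.853651365839732
MOVE [np.float64(-0.0), np.float64(0.0), 48.5] rot z 0.0 min rows 1.1630695443645083
```

>>> carry_out --grip '[0.32, 0.32, 0.32, 0.32, 0.32, 0.32, 0.32, 0.32, 0.32, 0.32]' --delta_pos '[[0, 0, 0], [0, 0, 0], [0, 0, 0], [0, 0, 0], [0, 0, -8], [0, 0, -20], [0, 0, -40], [0, 0, -69], [0, 0, -69], [0, 0, -69]]' --rotation '[[0, 0, 0], [0, 0, 0], [0, 0, 0], [0, 0, 0], [0, 0, 0], [0, 0, 0], [0, 0, 0], [0, 0, 0], [0, 0, 0], [0, 0, 0]]'

```text
clock: 18.02
tcp_pos: [446.2, 179.5, 333.5]
eef_rot: [-179.9, -0.3, 1.6]
wrist_force: [0.4, -0.1, -0.6]
gripper_width: 30.6
finger_force: 0.0
```

>>> carry_out --grip '[0.32, 0.32, 0.32, 0.32, 0.32, 0.32, 0.32, 0.32, 0.32, 0.32]' --delta_pos '[[25, -7, 0], [55, -16, 0], [85, -25, 0], [115, -34, 10], [140, -41, 20], [151.5, -44.4, 30], [151.5, -44.4, 30], [151.5, -44.4, 30], [151.5, -44.4, 30], [151.5, -44.4, 30]]' --rotation '[[0, 0, 0.4], [0, 0, 0.8], [0, 0, 1.2], [0, 0, 1.6], [0, 0, 1.6], [0, 0, 1.6], [0, 0, 1.6], [0, 0, 1.6], [0, 0, 1.6], [0, 0, 1.6]]'

```text
clock: 18.85
tcp_pos: [594.9, 227.7, 300.5]
eef_rot: [-180.0, -0.0, -0.0]
wrist_force: [1.2, -0.5, 0.3]
gripper_width: 30.4
finger_force: 0.0
```

```bash
python3 - <<'E'
from h import *
im=cap("top");im=cap("top"); st(); print(find("ubolt_1","top"),find("bar","top")); im=cap("scene"); print(find("ubolt_1","scene"),find("bar","scene"))
E
```

```text
18.95 [595.  227.7 300.9] [-1.8e+02 -1.0e-01 -0.0e+00] [ 16.  10. 101.   0.  68. 106.] 30.3 [ 0.9  0.2 -0.2]
[(0.32, [376.4, -108.6, 49.0])] [(0.64, [448.4, 73.1, 63.3])]
[(0.69, [440.6, 184.9, 73.9]), (0.56, [478.0, 232.3, 24.9])] [(0.58, [443.8, 90.5, 57.7])]
```

U-bolt 1 is on. Next is U-bolt 2.

>>> carry_out --grip '[0.32, 0.32, 0.32, 0.32, 0.32, 0.32, 0.32, 0.32, 0.32, 0.32]' --delta_pos '[[0, 0, 10], [0, 0, 20], [0, 0, 30], [0, 0, 38], [0, 0, 44], [0, 0, 48.5], [0, 0, 48.5], [0, 0, 48.5], [0, 0, 48.5], [0, 0, 48.5]]' --rotation '[[0, 0, 0], [0, 0, 0], [0, 0, 0], [0, 0, 0], [0, 0, 0], [0, 0, 0], [0, 0, 0], [0, 0, 0], [0, 0, 0], [0, 0, 0]]'

```text
clock: 20.03
tcp_pos: [595.9, 227.9, 252.2]
eef_rot: [-180.0, -0.1, -0.0]
wrist_force: [-0.5, 0.1, 0.3]
gripper_width: 30.3
finger_force: 0.0
```

>>> carry_out --grip '[0.02, 0.02, 0.02, 0.02, 0.02, 0.02, 0.02, 0.02, 0.02, 0.02]' --delta_pos '[[0, 0, 0], [0, 0, 0], [0, 0, 0], [0, 0, 0], [0, 0, 0], [0, 0, 0], [0, 0, 0], [0, 0, -3], [0, 0, -6], [0, 0, -10]]' --rotation '[[0, 0, 0], [0, 0, 0], [0, 0, 0], [0, 0, 0], [0, 0, 0], [0, 0, 0], [0, 0, 0], [0, 0, 0], [0, 0, 0], [0, 0, 0]]'

```text
clock: 20.87
tcp_pos: [595.4, 227.7, 261.4]
eef_rot: [180.0, 0.0, -0.0]
wrist_force: [-0.3, -0.2, -0.9]
gripper_width: 8.9
finger_force: 30.0
```

```bash
python3 - <<'E'
from h import *
st()
c=json.load(open("cmd.json")); c[2]=261.5; json.dump(c,open("cmd.json","w"))
go(595.5,227.8,340,0); go(447.4,84.1,340,1.6); go(447.4,84.1,310,1.6)
E
```

```text
20.87 [595.4 227.7 261.4] [180.   0.  -0.] [ 16.  13. 103.  -0.  65. 106.] 8.9 [-0.3 -0.2 -0.9]
MOVE [np.float64(-0.0), np.float64(0.0), -78.5] rot z 0.0 min rows 1.882494004796163
MOVE [np.float64(-148.1), np.float64(143.7), 0.0] rot z -1.6 min rows 4.948614257977683
MOVE [np.float64(-0.0), np.float64(0.0), 30.0] rot z 0.0 min rows 0.7194244604316546
```

>>> carry_out --grip '[0.02, 0.02, 0.02, 0.02, 0.02, 0.02, 0.02, 0.02, 0.02, 0.02]' --delta_pos '[[0, 0, -25], [0, 0, -55], [0, 0, -85], [-20, 0, -98.5], [-55, 0, -98.5], [-95, 10, -98.5], [-130, 30, -98.5], [-148.1, 60, -98.5], [-148.1, 95, -98.5], [-148.1, 130, -98.5]]' --rotation '[[0, 0, 0], [0, 0, 0], [0, 0, 0], [0, 0, -0.5], [0, 0, -1], [0, 0, -1.6], [0, 0, -1.6], [0, 0, -1.6], [0, 0, -1.6], [0, 0, -1.6]]'

```text
clock: 21.7
tcp_pos: [445.9, 97.3, 360.4]
eef_rot: [180.0, -0.1, 1.7]
wrist_force: [1.3, -1.0, -0.9]
gripper_width: 8.9
finger_force: 30.0
```

```bash
python3 - <<'E'
from h import *
json.dump([595.5-148.1,227.8-130,360,1.6],open("cmd.json","w"))
go(447.4,84.1,310,1.6)
E
```

```text
MOVE [np.float64(-0.4), np.float64(13.7), 50] rot z 0.0 min rows 1.2432728770545598
```

>>> carry_out --grip '[0.02, 0.02, 0.02, 0.02, 0.02, 0.02, 0.02, 0.02, 0.02, 0.02]' --delta_pos '[[-0.4, 7, 0], [-0.4, 13.7, 10], [-0.4, 13.7, 25], [-0.4, 13.7, 40], [-0.4, 13.7, 50], [-0.4, 13.7, 50], [-0.4, 13.7, 50], [-0.4, 13.7, 50], [-0.4, 13.7, 50], [-0.4, 13.7, 50]]' --rotation '[[0, 0, 0], [0, 0, 0], [0, 0, 0], [0, 0, 0], [0, 0, 0], [0, 0, 0], [0, 0, 0], [0, 0, 0], [0, 0, 0], [0, 0, 0]]'

```text
clock: 22.53
tcp_pos: [447.8, 84.4, 311.0]
eef_rot: [-180.0, -0.1, 1.6]
wrist_force: [0.3, -0.7, -0.0]
gripper_width: 8.7
finger_force: 30.0
```

```bash
python3 - <<'E'
from h import *
for i in range(2): im=cap("wrist")
im=cap("wrist","w11",(240,120,440,320),3); st()
E
```

```text
22.68 [447.6  84.2 310.5] [-1.8e+02 -1.0e-01  1.6e+00] [  4. -14. 124.   0.  70.  92.] 8.6 [ 0.4  0.3 -0.3]
```

View pics/w11.png

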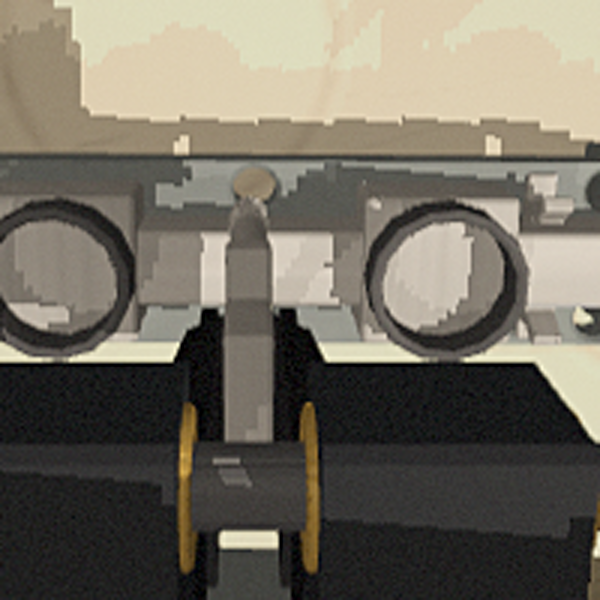

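The tip is at (250,205) and the hole at (254,183), so I'll shift about 0.9 mm in tool y and descend.

>>> carry_out --grip '[0.02, 0.02, 0.02, 0.02, 0.02, 0.02, 0.02, 0.02, 0.02, 0.02]' --delta_pos '[[0, 0.9, 5], [0, 0.9, 10], [0, 0.9, 15], [0, 0.9, 19], [0, 0.9, 23], [0, 0.9, 27], [0, 0.9, 30], [0, 0.9, 33], [0, 0.9, 36], [0, 0.9, 38]]' --rotation '[[0, 0, 0], [0, 0, 0], [0, 0, 0], [0, 0, 0], [0, 0, 0], [0, 0, 0], [0, 0, 0], [0, 0, 0], [0, 0, 0], [0, 0, 0]]'

```text
clock: 23.52
tcp_pos: [447.4, 83.3, 271.6]
eef_rot: [180.0, 0.0, 1.6]
wrist_force: [0.9, -0.2, 0.2]
gripper_width: 8.9
finger_force: 30.0
```

>>> carry_out --grip '[0.02, 0.02, 0.02, 0.02, 0.02, 0.02, 0.02, 0.02, 0.02, 0.02]' --delta_pos '[[0, 0, 2], [0, 0, 4], [0, 0, 6], [0, 0, 8], [0, 0, 9], [0, 0, 10], [0, 0, 10.5], [0, 0, 11], [0, 0, 11], [0, 0, 11]]' --rotation '[[0, 0, 0], [0, 0, 0], [0, 0, 0], [0, 0, 0], [0, 0, 0], [0, 0, 0], [0, 0, 0], [0, 0, 0], [0, 0, 0], [0, 0, 0]]'

```text
clock: 24.35
tcp_pos: [447.5, 83.3, 261.5]
eef_rot: [180.0, 0.0, 1.6]
wrist_force: [-2.9, -0.3, 5.8]
gripper_width: 8.7
finger_force: 30.0
```

```bash
python3 - <<'E'
from h import *
im=cap("top")
for z in (0,150,300,450,600): print(z,px2w(im,240,103,z).round())
json.dump([447.4,83.2,261,1.6],open("cmd.json","w"))
go(447.4,83.2,370,1.6); go(560,180,370,45); go(643.3,227.8,330,90); 
E
```

```text
0 [814. 241.   0.]
150 [774. 215. 150.]
300 [735. 189. 300.]
450 [695. 162. 450.]
600 [656. 136. 600.]
MOVE [np.float64(0.0), np.float64(0.0), -109] rot z 0.0 min rows 2.6139088729016784
MOVE [np.float64(115.3), np.float64(-93.6), 0] rot z -43.4 min rows 6.06145251396648
MOVE [np.float64(92.7), np.float64(25.1), 40] rot z -45.0 min rows 6.284916201117318
```

```bash
python3 - <<'E'
from h import *
t=cap("top"); s=cap("scene")
E=s["extrinsics"]; print("scene cam",(-E[:3,:3].T@E[:3,3]).round())
a=cv2.imread("pics/scene0.png")
for u,col in ((240,(0,0,255)),(330,(0,255,0)),(450,(255,0,0))):
    for z in range(0,901,100):
        p=px2w(t,u,103,z); q=w2px(s,p); cv2.circle(a,(int(q[0]),int(q[1])),2,col,-1)
        if u==450: print(z,p.round(),np.round(q))
cv2.imwrite("pics/m12.png",cv2.resize(a[0:230,150:450],None,fx=2.6,fy=2.6,interpolation=cv2.INTER_CUBIC))
E
```

```text
scene cam [252. 560. 822.]
0 [ 802. -402.    0.] [301. 111.]
100 [ 777. -377.  100.] [303.  92.]
200 [ 751. -352.  200.] [305.  71.]
300 [ 726. -327.  300.] [308.  45.]
400 [ 700. -301.  400.] [312.  14.]
500 [ 674. -276.  500.] [317. -24.]
600 [ 649. -251.  600.] [322. -72.]
700 [ 623. -226.  700.] [ 330. -135.]
800 [ 598. -200.  800.] [ 340. -219.]
900 [ 572. -175.  900.] [ 354. -340.]
```

View pics/m12.png

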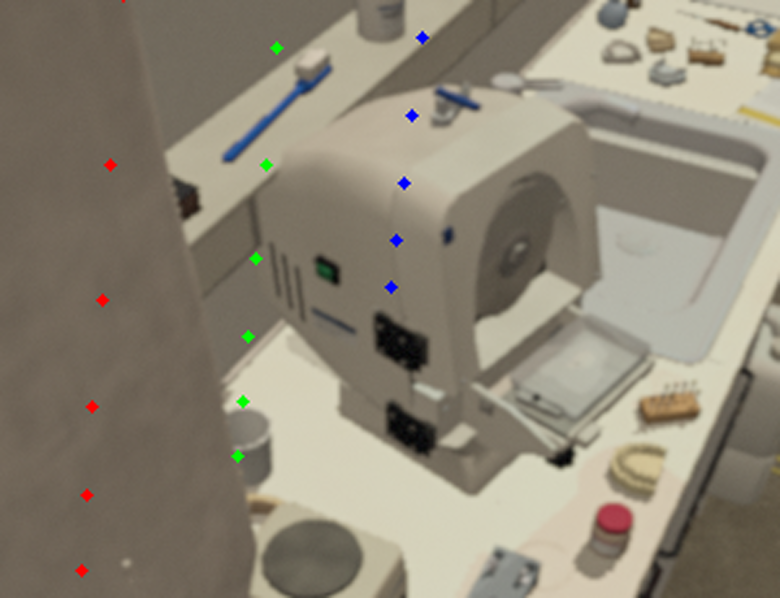

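The ledge is at z≈320–370 and x≥716, and the trimmer tray overhangs near pair_3. So I'll regrip the U-bolt at pair_2 turned 90° and carry that one to pair_3. The last one then goes from the rack to pair_2 with the plain grip.

>>> carry_out --grip '[0.19, 0.19, 0.19, 0.19, 0.19, 0.19, 0.19, 0.19, 0.19, 0.19]' --delta_pos '[[0, 0, 0], [0, 0, 0], [0, 0, 0], [0, 0, 0], [0, 0, -8], [0, 0, -20], [0, 0, -35], [0, 0, -50], [0, 0, -50], [0, 0, -50]]' --rotation '[[0, 0, 0], [0, 0, 0], [0, 0, 0], [0, 0, 0], [0, 0, 0], [0, 0, 0], [0, 0, 0], [0, 0, 0], [0, 0, 0], [0, 0, 0]]'

```text
clock: 25.33
tcp_pos: [447.9, 83.3, 312.8]
eef_rot: [-180.0, -0.2, 1.6]
wrist_force: [0.4, -0.1, -1.0]
gripper_width: 17.8
finger_force: 0.0
```

>>> carry_out --grip '[0.48, 0.48, 0.48, 0.48, 0.48, 0.48, 0.48, 0.48, 0.48, 0.48]' --delta_pos '[[0, 0, 0], [0, 0, 0], [0, 0, 0], [0, 0, 0], [0, 0, 0], [0, 0, 0], [0, 0, 0], [0, 0, 0], [0, 0, 0], [0, 0, 0]]' --rotation '[[0, 0, -6], [0, 0, -12], [0, 0, -18], [0, 0, -24], [0, 0, -30], [0, 0, -36], [0, 0, -42], [0, 0, -48], [0, 0, -54], [0, 0, -60]]'

```text
clock: 26.17
tcp_pos: [447.0, 83.2, 309.9]
eef_rot: [-179.9, 0.1, 61.9]
wrist_force: [0.2, -0.1, -1.0]
gripper_width: 45.7
finger_force: 0.0
```

>>> carry_out --grip '[0.48, 0.48, 0.48, 0.48, 0.48, 0.48, 0.48, 0.48, 0.48, 0.48]' --delta_pos '[[0, 0, 0], [0, 0, 0], [0, 0, 0], [0, 0, 0], [0, 0, 0], [0, 0, 0], [0, 0, 0], [0, 0, 0], [0, 0, 0], [0, 0, 0]]' --rotation '[[0, 0, -6], [0, 0, -12], [0, 0, -18], [0, 0, -24], [0, 0, -30], [0, 0, -30], [0, 0, -30], [0, 0, -30], [0, 0, -30], [0, 0, -30]]'

```text
clock: 27.0
tcp_pos: [447.4, 83.3, 310.8]
eef_rot: [-180.0, 0.0, 91.5]
wrist_force: [-0.5, 0.1, 0.2]
gripper_width: 45.9
finger_force: 0.0
```

```bash
python3 - <<'E'
from h import *
st(); im=cap("wrist"); st(); print(find("ubolt_1","wrist"),find("bar","wrist"))
json.dump([447.4,83.2,311,91.6],open("cmd.json","w"))
E
```

```text
27.0 [447.4  83.3 310.8] [-180.     0.    91.5] [  4. -14. 124.  -0.  70.   2.] 45.9 [-0.5  0.1  0.2]
27.05 [447.4  83.2 310.9] [-180.     0.    91.5] [  4. -14. 124.  -0.  70.   2.] 45.7 [-0.3  0.5 -0.5]
[(0.82, [443.3, 178.1, 88.4]), (0.65, [452.9, 89.6, 75.9]), (0.59, [628.5, 228.1, 61.9])] [(0.88, [451.2, 122.4, 66.1])]
```

>>> carry_out --grip '[0.48, 0.48, 0.48, 0.48, 0.48, 0.48, 0.48, 0.48, 0.48, 0.48]' --delta_pos '[[0, 0, 10], [0, 0, 20], [0, 0, 30], [0, 0, 38], [0, 0, 44], [0, 0, 49.5], [0, 0, 49.5], [0, 0, 49.5], [0, 0, 49.5], [0, 0, 49.5]]' --rotation '[[0, 0, 0], [0, 0, 0], [0, 0, 0], [0, 0, 0], [0, 0, 0], [0, 0, 0], [0, 0, 0], [0, 0, 0], [0, 0, 0], [0, 0, 0]]'

```text
clock: 27.98
tcp_pos: [447.7, 83.3, 262.0]
eef_rot: [179.9, -0.0, 91.6]
wrist_force: [-0.3, 0.4, -0.2]
gripper_width: 45.7
finger_force: 0.0
```

>>> carry_out --grip '[0.15, 0.15, 0.15, 0.15, 0.15, 0.15, 0.15, 0.15, 0.15, 0.15]' --delta_pos '[[0, 0, 0], [0, 0, 0], [0, 0, 0], [0, 0, 0], [0, 0, 0], [0, 0, 0], [0, 0, -3], [0, 0, -7], [0, 0, -12], [0, 0, -17]]' --rotation '[[0, 0, 0], [0, 0, 0], [0, 0, 0], [0, 0, 0], [0, 0, 0], [0, 0, 0], [0, 0, 0], [0, 0, 0], [0, 0, 0], [0, 0, 0]]' --newtons 40

```text
clock: 28.82
tcp_pos: [447.4, 83.3, 278.9]
eef_rot: [-180.0, 0.0, 91.6]
wrist_force: [1.2, 0.2, -0.9]
gripper_width: 25.4
finger_force: 40.0
```

```bash
python3 - <<'E'
from h import *
json.dump([447.4,83.2,278.5,91.6],open("cmd.json","w"))
go(447.4,83.2,350,91.6); go(450.1,-12.5,350,91.6); go(450.1,-12.5,310,91.6)
E
```

```text
MOVE [np.float64(0.0), np.float64(0.0), -71.5] rot z 0.0 min rows 1.71462829736211
MOVE [np.float64(-95.7), np.float64(0.0), 0.0] rot z 0.0 min rows 2.2949640287769784
MOVE [np.float64(-0.0), np.float64(0.0), 40.0] rot z 0.0 min rows 0.9592326139088728
```

>>> carry_out --grip '[0.15, 0.15, 0.15, 0.15, 0.15, 0.15, 0.15, 0.15, 0.15, 0.15]' --delta_pos '[[0, 0, -15], [0, 0, -35], [0, 0, -55], [0, 0, -71.5], [-20, 0, -71.5], [-45, 0, -71.5], [-70, 0, -71.5], [-95.7, 0, -71.5], [-95.7, 0, -71.5], [-95.7, 0, -71.5]]' --rotation '[[0, 0, 0], [0, 0, 0], [0, 0, 0], [0, 0, 0], [0, 0, 0], [0, 0, 0], [0, 0, 0], [0, 0, 0], [0, 0, 0], [0, 0, 0]]'

```text
clock: 29.65
tcp_pos: [450.1, -13.2, 350.4]
eef_rot: [180.0, -0.0, 91.4]
wrist_force: [0.6, 0.6, 0.1]
gripper_width: 25.3
finger_force: 40.0
```

>>> carry_out --grip '[0.15, 0.15, 0.15, 0.15, 0.15, 0.15, 0.15, 0.15, 0.15, 0.15]' --delta_pos '[[0, 0, 10], [0, 0, 20], [0, 0, 30], [0, 0, 40], [0, 0, 40], [0, 0, 40], [0, 0, 40], [0, 0, 40], [0, 0, 40], [0, 0, 40]]' --rotation '[[0, 0, 0], [0, 0, 0], [0, 0, 0], [0, 0, 0], [0, 0, 0], [0, 0, 0], [0, 0, 0], [0, 0, 0], [0, 0, 0], [0, 0, 0]]'

```text
clock: 30.48
tcp_pos: [450.3, -12.4, 310.6]
eef_rot: [179.9, 0.0, 91.6]
wrist_force: [1.0, 0.8, -1.0]
gripper_width: 25.5
finger_force: 40.0
```

```bash
python3 - <<'E'
from h import *
im=cap("wrist"); im=cap("wrist","w13",(240,60,440,300),3/1.3); st()
b=cv2.imread("pics/w13.png"); print(b.shape)
E
```

```text
30.58 [450.2 -12.5 310.4] [180.    0.   91.6] [ -8. -15. 125.  -0.  70. -10.] 25.4 [ 0.5 -0.2 -0.5]
(554, 462, 3)
```

View pics/w13.png

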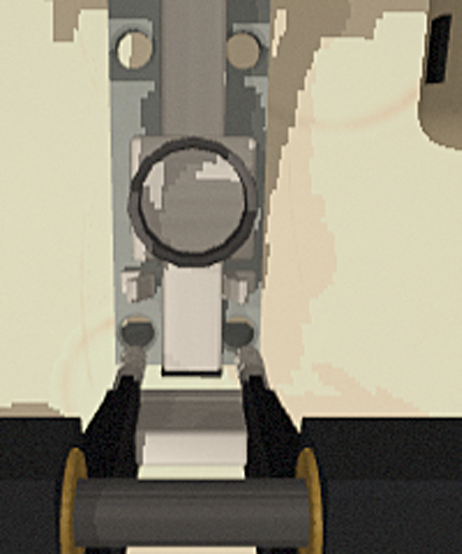

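That was the fifteenth picture I viewed, one over the limit of 14, so I'll use only numbers from here. It shows the leg tips at (132,358) and (246,358), and the pair_3 holes at (138,332) and (239,331).

```bash
python3 - <<'E'
from h import *
im=cap("wrist"); st(); k=3/1.3
f=lambda u,v,z:px2w(im,240+u/k,60+v/k,z)
L=(f(132,357,63.5)+f(246,357,63.5))/2; H=(f(138,332,40)+f(239,331,40))/2
print(L,H,f(132,357,63.5),f(246,357,63.5),"p2",(f(135,49,40)+f(242,49,40))/2,"barend",f(192,373,60))
E
```

```text
30.63 [450.1 -12.4 310.3] [180.    0.   91.6] [ -8. -15. 125.  -0.  70. -10.] 25.7 [-0.1 -0.1 -1.5]
[450.30021904 -14.98480141  63.5       ] [450.04131641 -13.05227777  40.        ] [431.72613369 -15.49494385  63.5       ] [468.87430439 -14.47465897  63.5       ] p2 [447.47586959  81.90589601  40.        ] barend [451.47718464 -21.67721661  60.        ]
```

>>> carry_out --grip '[0.15, 0.15, 0.15, 0.15, 0.15, 0.15, 0.15, 0.15, 0.15, 0.15]' --delta_pos '[[-0.4, 0, 5], [-0.4, 0, 10], [-0.4, 0, 14], [-0.4, 0, 18], [-0.4, 0, 20], [-0.4, 0, 22], [-0.4, 0, 23], [-0.4, 0, 24], [-0.4, 0, 25], [-0.4, 0, 26]]' --rotation '[[0, 0, 0], [0, 0, 0], [0, 0, 0], [0, 0, 0], [0, 0, 0], [0, 0, 0], [0, 0, 0], [0, 0, 0], [0, 0, 0], [0, 0, 0]]'

```text
clock: 31.47
tcp_pos: [450.2, -12.8, 284.1]
eef_rot: [180.0, 0.0, 91.6]
wrist_force: [-0.3, 0.7, -1.0]
gripper_width: 25.8
finger_force: 40.0
```

>>> carry_out --grip '[0.15, 0.15, 0.15, 0.15, 0.15, 0.15, 0.15, 0.15, 0.15, 0.15]' --delta_pos '[[0, 0, 1], [0, 0, 2], [0, 0, 3], [0, 0, 4], [0, 0, 5], [0, 0, 6], [0, 0, 7], [0, 0, 8], [0, 0, 9], [0, 0, 10]]' --rotation '[[0, 0, 0], [0, 0, 0], [0, 0, 0], [0, 0, 0], [0, 0, 0], [0, 0, 0], [0, 0, 0], [0, 0, 0], [0, 0, 0], [0, 0, 0]]'

```text
clock: 32.3
tcp_pos: [450.1, -12.8, 273.9]
eef_rot: [180.0, 0.0, 91.6]
wrist_force: [-0.1, -0.4, -1.1]
gripper_width: 25.6
finger_force: 40.0
```

>>> carry_out --grip '[0.15, 0.15, 0.15, 0.15, 0.15, 0.15, 0.15, 0.15, 0.15, 0.15]' --delta_pos '[[0, 0, 2], [0, 0, 4], [0, 0, 6], [0, 0, 8], [0, 0, 10], [0, 0, 11], [0, 0, 12], [0, 0, 12.5], [0, 0, 13], [0, 0, 13]]' --rotation '[[0, 0, 0], [0, 0, 0], [0, 0, 0], [0, 0, 0], [0, 0, 0], [0, 0, 0], [0, 0, 0], [0, 0, 0], [0, 0, 0], [0, 0, 0]]'

```text
clock: 33.13
tcp_pos: [450.2, -12.8, 261.6]
eef_rot: [-180.0, -0.0, 91.6]
wrist_force: [-3.6, 0.5, 4.6]
gripper_width: 25.6
finger_force: 40.0
```

```bash
python3 - <<'E'
from h import *
json.dump([450.1,-12.9,261,91.6],open("cmd.json","w"))
go(450.1,-12.9,350,91.6); go(470,170,350,40); go(600,227.8,300,0); go(643.3,227.8,285,0)
E
```

```text
MOVE [np.float64(0.0), np.float64(0.0), -89] rot z 0.0 min rows 2.1342925659472423
MOVE [np.float64(182.3), np.float64(25.0), 0] rot z 51.6 min rows 7.206703910614525
MOVE [np.float64(136.7), np.float64(39.3), 50] rot z 40.0 min rows 5.58659217877095
MOVE [np.float64(43.3), np.float64(-0.0), 15] rot z -0.0 min rows 1.098910233463904
```

>>> carry_out --grip '[0.45, 0.45, 0.45, 0.45, 0.45, 0.45, 0.45, 0.45, 0.45, 0.45]' --delta_pos '[[0, 0, 0], [0, 0, 0], [0, 0, 0], [0, 0, 0], [0, 0, -8], [0, 0, -20], [0, 0, -40], [0, 0, -65], [0, 0, -89], [0, 0, -89]]' --rotation '[[0, 0, 0], [0, 0, 0], [0, 0, 0], [0, 0, 0], [0, 0, 0], [0, 0, 0], [0, 0, 0], [0, 0, 0], [0, 0, 0], [0, 0, 0]]'

```text
clock: 33.97
tcp_pos: [451.6, -13.0, 357.1]
eef_rot: [179.4, 0.1, 91.6]
wrist_force: [0.7, 0.6, 1.3]
gripper_width: 42.9
finger_force: 0.0
```

>>> carry_out --grip '[0.32, 0.32, 0.32, 0.32, 0.32, 0.32, 0.32, 0.32, 0.32, 0.32]' --delta_pos '[[20, 3, 0], [40, 6, 0], [60, 9, 0], [85, 12, 0], [110, 15, 0], [135, 18, 0], [160, 22, 0], [182.3, 25, 0], [182.3, 25, 0], [182.3, 25, 0]]' --rotation '[[0, 0, 6], [0, 0, 12], [0, 0, 18], [0, 0, 25], [0, 0, 32], [0, 0, 38], [0, 0, 45], [0, 0, 51.6], [0, 0, 51.6], [0, 0, 51.6]]'

```text
clock: 34.8
tcp_pos: [470.0, 170.9, 350.3]
eef_rot: [180.0, 0.0, 40.2]
wrist_force: [-0.0, -0.8, -0.2]
gripper_width: 30.4
finger_force: 0.0
```

>>> carry_out --grip '[0.32, 0.32, 0.32, 0.32, 0.32, 0.32, 0.32, 0.32, 0.32, 0.32]' --delta_pos '[[20, 6, 5], [40, 12, 13], [60, 18, 20], [82, 24, 30], [105, 30, 40], [125, 36, 46], [136.7, 39.3, 50], [136.7, 39.3, 50], [136.7, 39.3, 50], [136.7, 39.3, 50]]' --rotation '[[0, 0, 6], [0, 0, 12], [0, 0, 18], [0, 0, 24], [0, 0, 30], [0, 0, 36], [0, 0, 40], [0, 0, 40], [0, 0, 40], [0, 0, 40]]'

```text
clock: 35.63
tcp_pos: [599.7, 226.9, 300.2]
eef_rot: [180.0, 0.0, 0.1]
wrist_force: [0.7, 0.3, -0.6]
gripper_width: 30.4
finger_force: 0.0
```

```bash
python3 - <<'E'
from h import *
im=cap("wrist");im=cap("wrist"); st(); print(find("ubolt_1","wrist"))
# bright tab edge analysis: mask of low-saturation bright pixels near expected tab
hsv=cv2.cvtColor(im["color"],cv2.COLOR_RGB2HSV)
c=w2px(im,[643.3,227.8,79]); print("pred tab",c)
u,v=int(c[0]),int(c[1])
sub=hsv[max(v-25,0):v+40,u-15:u+16]
print((sub[::3,:,1]).tolist().__len__())
for r in range(0,sub.shape[0],4): print(max(v-25,0)+r," ".join(f"{x:3d}" for x in sub[r,::2,1]))
E
```

```text
35.73 [599.5 227.2 300.6] [180.  -0.   0.] [ 16.  11. 101.  -0.  68. 106.] 30.7 [-0.2 -0.  -0.7]
[(0.65, [644.9, 230.8, 78.6])]
pred tab (np.float64(320.6967129333113), np.float64(158.89030650606549))
22
133 165 169 171 158 109  28  30  30  28  29  27  46 196 162 162 161
137 165 164 178 164 167  28  45  45  41  45  24 111 176 167 163 168
141 168 171 157 173 137  29  29  30  29  31  29  14 164 164 157 161
145 171 162 160 168 142  30  34  30  28  30  29  17 162 155 156 159
149 162 172 161 187 136  34  30  32  35  32  34  18 167 163 160 158
153 157 163 156 164 124  27  30  32  36  36  37  29 163 163 160 163
157 166 162 170 180 145  29  34  36  36  33  35  25 166 166 162 159
161 173 158 168 159 164  38  36  37  39  39  33  36 159 168 160 159
165 168 172 181 163 160  36  32  36  33  40  39  84 167 160 161 160
169 156 162 173 172 154  32  35  35  42  39  39  55 175 173 163 155
173 164 162 168 152 136  37  38  35  37  36  36  52 192 162 159 164
177 158 166 153 171 174  30  38  38  33  42  35  53 188 169 169 160
181 168 163 156 156 168  30  27  29  32  28  28  85 178 168 157 159
185 172 162 161 158 171 115  44  47  45  44  45 191 173 170 160 160
189 173 164 163 156 162  64  67  51  51  53  49  44 190 161 156 156
193 163 164 159 163 161  59  62  50  50  51  53  44 173 165 160 158
197 166 157 160 154 167 180 151 182 203 166 207 187 169 156 162 162
```

>>> carry_out --grip '[0.32, 0.32, 0.32, 0.32, 0.32, 0.32, 0.32, 0.32, 0.32, 0.32]' --delta_pos '[[20, 0, 7], [43.3, 0, 15], [43.3, 0, 15], [43.3, 0, 22], [43.3, 0, 30], [43.3, 0, 38], [43.3, 0, 44], [43.3, 0, 48.5], [43.3, 0, 48.5], [43.3, 0, 48.5]]' --rotation '[[0, 0, 0], [0, 0, 0], [0, 0, 0], [0, 0, 0], [0, 0, 0], [0, 0, 0], [0, 0, 0], [0, 0, 0], [0, 0, 0], [0, 0, 0]]'

```text
clock: 36.62
tcp_pos: [643.0, 227.9, 251.0]
eef_rot: [180.0, 0.0, -0.0]
wrist_force: [0.3, 0.4, 0.4]
gripper_width: 30.5
finger_force: 0.0
```

>>> carry_out --grip '[0.02, 0.02, 0.02, 0.02, 0.02, 0.02, 0.02, 0.02, 0.02, 0.02]' --delta_pos '[[0, 0, 0], [0, 0, 0], [0, 0, 0], [0, 0, 0], [0, 0, 0], [0, 0, 0], [0, 0, 0], [0, 0, -3], [0, 0, -6], [0, 0, -10]]' --rotation '[[0, 0, 0], [0, 0, 0], [0, 0, 0], [0, 0, 0], [0, 0, 0], [0, 0, 0], [0, 0, 0], [0, 0, 0], [0, 0, 0], [0, 0, 0]]' --newtons 30

```text
clock: 37.45
tcp_pos: [643.1, 227.7, 261.2]
eef_rot: [180.0, 0.1, -0.0]
wrist_force: [0.3, -0.3, -0.7]
gripper_width: 8.7
finger_force: 30.0
```

```bash
python3 - <<'E'
from h import *
st()
json.dump([643.3,227.8,261.5,0],open("cmd.json","w"))
go(643.3,227.8,310,0); go(560,227.8,365,0); go(447.4,150,365,1.6); go(447.4,83.2,310,1.6)
E
```

```text
37.45 [643.1 227.7 261.2] [ 1.8e+02  1.0e-01 -0.0e+00] [ 15.  18.  96.  -0.  66. 105.] 8.7 [ 0.3 -0.3 -0.7]
MOVE [np.float64(0.0), np.float64(0.0), -48.5] rot z 0 min rows 1.1630695443645083
MOVE [np.float64(-83.3), np.float64(0.0), -55.0] rot z 0 min rows 2.393747882818716
MOVE [np.float64(-112.6), np.float64(77.8), 0.0] rot z -1.6 min rows 3.2820967766073643
MOVE [np.float64(-1.9), np.float64(66.8), 55.0] rot z 0.0 min rows 2.075532295121686
```

>>> carry_out --grip '[0.02, 0.02, 0.02, 0.02, 0.02, 0.02, 0.02, 0.02, 0.02, 0.02]' --delta_pos '[[0, 0, -12], [0, 0, -28], [0, 0, -48.5], [0, 0, -55], [-20, 0, -68], [-40, 0, -80], [-60, 0, -92], [-83.3, 0, -103.5], [-83.3, 0, -103.5], [-83.3, 0, -103.5]]' --rotation '[[0, 0, 0], [0, 0, 0], [0, 0, 0], [0, 0, 0], [0, 0, 0], [0, 0, 0], [0, 0, 0], [0, 0, 0], [0, 0, 0], [0, 0, 0]]'

```text
clock: 38.28
tcp_pos: [559.6, 228.0, 366.4]
eef_rot: [-180.0, -0.2, 0.0]
wrist_force: [-0.1, -1.2, -0.8]
gripper_width: 8.8
finger_force: 30.0
```

>>> carry_out --grip '[0.02, 0.02, 0.02, 0.02, 0.02, 0.02, 0.02, 0.02, 0.02, 0.02]' --delta_pos '[[-25, 5, 0], [-55, 20, 0], [-80, 40, 0], [-100, 60, 0], [-112.6, 77.8, 0], [-112.6, 77.8, 0], [-112.6, 77.8, 0], [-112.6, 77.8, 0], [-112.6, 77.8, 0], [-112.6, 77.8, 0]]' --rotation '[[0, 0, -0.5], [0, 0, -1], [0, 0, -1.6], [0, 0, -1.6], [0, 0, -1.6], [0, 0, -1.6], [0, 0, -1.6], [0, 0, -1.6], [0, 0, -1.6], [0, 0, -1.6]]'

```text
clock: 39.12
tcp_pos: [448.1, 150.6, 364.9]
eef_rot: [-180.0, 0.0, 1.6]
wrist_force: [0.2, -0.2, -0.9]
gripper_width: 9.2
finger_force: 30.0
```

>>> carry_out --grip '[0.02, 0.02, 0.02, 0.02, 0.02, 0.02, 0.02, 0.02, 0.02, 0.02]' --delta_pos '[[-0.6, 20, 0], [-1.2, 45, 0], [-1.9, 66.8, 0], [-1.9, 66.8, 15], [-1.9, 66.8, 30], [-1.9, 66.8, 45], [-1.9, 66.8, 55], [-1.9, 66.8, 55], [-1.9, 66.8, 55], [-1.9, 66.8, 55]]' --rotation '[[0, 0, 0], [0, 0, 0], [0, 0, 0], [0, 0, 0], [0, 0, 0], [0, 0, 0], [0, 0, 0], [0, 0, 0], [0, 0, 0], [0, 0, 0]]'

```text
clock: 39.95
tcp_pos: [447.9, 83.5, 310.8]
eef_rot: [-180.0, -0.1, 1.6]
wrist_force: [-1.1, 0.7, -0.2]
gripper_width: 8.5
finger_force: 30.0
```

```bash
python3 - <<'E'
from h import *
im0=cv2.imread("pics/w11.png") # reference crop at p2 hover
im=cap("wrist");im=cap("wrist","w14",(240,120,440,320),3); st()
a=cv2.cvtColor(im0,cv2.COLOR_BGR2GRAY); b=cv2.cvtColor(cv2.imread("pics/w14.png"),cv2.COLOR_BGR2GRAY)
for nm,(x0,y0,x1,y1) in dict(legtip=(215,190,290,260),ringR=(360,190,530,360),ringL=(20,190,140,360)).items():
    r=cv2.matchTemplate(b,a[y0:y1,x0:x1],cv2.TM_CCOEFF_NORMED); _,v,_,p=cv2.minMaxLoc(r); print(nm,round(v,2),p[0]-x0,p[1]-y0)
E
```

```text
40.05 [447.9  83.5 311.1] [-1.8e+02 -1.0e-01  1.6e+00] [  4. -14. 124.  -0.  70.  92.] 9.0 [-0.7 -0.1  1. ]
legtip 0.96 -1 1
ringR 0.99 -3 1
ringL 0.98 -3 1
```

>>> carry_out --grip '[0.02, 0.02, 0.02, 0.02, 0.02, 0.02, 0.02, 0.02, 0.02, 0.02]' --delta_pos '[[0, 0, 5], [0, 0, 10], [0, 0, 15], [0, 0, 19], [0, 0, 23], [0, 0, 27], [0, 0, 30], [0, 0, 33], [0, 0, 36], [0, 0, 38]]' --rotation '[[0, 0, 0], [0, 0, 0], [0, 0, 0], [0, 0, 0], [0, 0, 0], [0, 0, 0], [0, 0, 0], [0, 0, 0], [0, 0, 0], [0, 0, 0]]'

```text
clock: 40.88
tcp_pos: [447.3, 83.3, 271.6]
eef_rot: [180.0, 0.0, 1.6]
wrist_force: [-0.6, -0.7, -1.0]
gripper_width: 9.0
finger_force: 30.0
```

>>> carry_out --grip '[0.02, 0.02, 0.02, 0.02, 0.02, 0.02, 0.02, 0.02, 0.02, 0.02]' --delta_pos '[[0, 0, 2], [0, 0, 4], [0, 0, 6], [0, 0, 8], [0, 0, 9], [0, 0, 10], [0, 0, 10.5], [0, 0, 11], [0, 0, 11], [0, 0, 11]]' --rotation '[[0, 0, 0], [0, 0, 0], [0, 0, 0], [0, 0, 0], [0, 0, 0], [0, 0, 0], [0, 0, 0], [0, 0, 0], [0, 0, 0], [0, 0, 0]]'

```text
clock: 41.72
tcp_pos: [447.5, 83.3, 261.8]
eef_rot: [180.0, 0.0, 1.6]
wrist_force: [-3.8, -0.5, 4.8]
gripper_width: 8.9
finger_force: 30.0
```

```bash
python3 - <<'E'
from h import *
json.dump([447.4,83.2,261,1.6],open("cmd.json","w"))
go(447.4,83.2,350,1.6); go(425,228,330,0)
E
```

```text
MOVE [np.float64(0.0), np.float64(0.0), -89] rot z 0.0 min rows 2.1342925659472423
MOVE [np.float64(-18.3), np.float64(-145.4), 20] rot z 1.6 min rows 3.546895543951211
```

>>> carry_out --grip '[0.19, 0.19, 0.19, 0.19, 0.19, 0.19, 0.19, 0.19, 0.19, 0.19]' --delta_pos '[[0, 0, 0], [0, 0, 0], [0, 0, 0], [0, 0, 0], [0, 0, -8], [0, 0, -20], [0, 0, -40], [0, 0, -65], [0, 0, -89], [0, 0, -89]]' --rotation '[[0, 0, 0], [0, 0, 0], [0, 0, 0], [0, 0, 0], [0, 0, 0], [0, 0, 0], [0, 0, 0], [0, 0, 0], [0, 0, 0], [0, 0, 0]]'

```text
clock: 42.55
tcp_pos: [448.9, 83.4, 357.1]
eef_rot: [-180.0, -0.7, 1.6]
wrist_force: [0.4, -0.2, 0.0]
gripper_width: 17.9
finger_force: 0.0
```

>>> carry_out --grip '[0.4, 0.4, 0.4, 0.4, 0.4, 0.4, 0.4, 0.4, 0.4, 0.4]' --delta_pos '[[-3, -25, 0], [-6, -55, 0], [-10, -85, 5], [-15, -115, 10], [-18.3, -145.4, 20], [-18.3, -145.4, 20], [-18.3, -145.4, 20], [-18.3, -145.4, 20], [-18.3, -145.4, 20], [-18.3, -145.4, 20]]' --rotation '[[0, 0, 0.5], [0, 0, 1], [0, 0, 1.6], [0, 0, 1.6], [0, 0, 1.6], [0, 0, 1.6], [0, 0, 1.6], [0, 0, 1.6], [0, 0, 1.6], [0, 0, 1.6]]'

```text
clock: 43.38
tcp_pos: [425.4, 227.3, 330.5]
eef_rot: [-180.0, -0.1, -0.1]
wrist_force: [-0.2, -1.1, 1.0]
gripper_width: 38.3
finger_force: 0.0
```

```bash
python3 - <<'E'
from h import *
im=cap("wrist");im=cap("wrist","w15"); st()
print("jets",find("jet_1","wrist"))
hsv=cv2.cvtColor(im["color"],cv2.COLOR_RGB2HSV)
for p in ([488,228,24],[444,228,24],[488,228,72],[444,228,72],[466,228,20],[488,241,24],[488,215,24]): 
    u,v=w2px(im,p); print(p,round(u,1),round(v,1),hsv[int(v),int(u)])
t=cap("top"); print(find("ubolt_1","top"),find("bar","top"),find("jet_1","top")); s=cap("scene"); print(find("ubolt_1","scene"))
m=((hsv[:,:,0]>=20)&(hsv[:,:,0]<=32)&(hsv[:,:,1]>120)).astype(np.uint8)
n,l,stt,c=cv2.connectedComponentsWithStats(m)
for i in range(1,n):
    if stt[i,4]>60: print(stt[i],c[i].round(1))
E
```

```text
43.48 [425.4 227.3 330.4] [-1.8e+02 -0.0e+00 -1.0e-01] [ 22. -11. 120.  -0.  72. 112.] 37.9 [ 0.6 -0.2 -0.2]
jets [(0.86, [447.7, 228.4, 27.6]), (0.62, [489.0, 228.0, 27.8]), (0.35, [446.6, 90.3, 72.4])]
[488, 228, 24] 321.1 124.7 [ 20 168 200]
[444, 228, 24] 321.2 173.8 [ 19 178  99]
[488, 228, 72] 320.8 126.7 [ 20 167 199]
[444, 228, 72] 321.0 185.1 [ 20 162 211]
[466, 228, 20] 321.2 149.2 [ 15 165 162]
[488, 241, 24] 306.4 124.7 [ 20 171 160]
[488, 215, 24] 335.8 124.7 [ 20 162 220]
[(0.71, [451.8, 64.1, 60.0]), (0.64, [449.6, 81.4, 88.2]), (0.4, [450.0, -16.4, 87.5])] [(0.55, [449.4, 66.9, 60.3])] [(0.62, [575.7, 221.1, 50.3]), (0.41, [513.8, 293.2, 14.8])]
[]
[307 110  30  31 390] [323.8 125. ]
[310 160  16  10  80] [317.7 163.9]
```

```bash
python3 - <<'E'
from h import *
im=cap("wrist"); st()
hsv=cv2.cvtColor(im["color"],cv2.COLOR_RGB2HSV)
m=((hsv[:,:,0]>=18)&(hsv[:,:,0]<=32)&(hsv[:,:,1]>120)).astype(np.uint8); m[:100]=0;m[240:]=0;m[:,:280]=0;m[:,360:]=0
m=cv2.morphologyEx(m,cv2.MORPH_OPEN,np.ones((3,3)))
n,l,stt,c=cv2.connectedComponentsWithStats(m)
for i in range(1,n):
    if stt[i,4]>60: print(stt[i],c[i].round(1))
def pred(x,y):
    pts=[]
    for z0,z1,r in ((14,24,14),(24,27,8.5),(27,66,6)):
        for z in (z0,z1):
            for a in np.linspace(0,6.28,40): pts.append(w2px(im,[x+r*np.cos(a),y+r*np.sin(a),z]))
    pts.append(w2px(im,[x,y,72])); p=np.array(pts); return p.min(0).round(1),p.max(0).round(1)
print(pred(488,228),pred(444,228))
sub=m[105:205:2,300:345]; print("\n".join("".join(".#"[v] for v in r) for r in sub))
E
```

```text
43.88 [425.1 228.  329.9] [180.   0.  -0.] [ 22. -11. 120.  -0.  71. 112.] 38.2 [-0.9 -0.8 -0.6]
[307 109  31  32 776] [321.7 124.2]
[307 159  30  32 694] [321.6 173.7]
(array([306.1, 107.5]), array([337.8, 140. ])) (array([306.7, 156.6]), array([337.2, 190.3]))
.............................................
.............................................
.................##########..................
............###################..............
...........######################............
..........#########################..........
........############################.........
.......##############################........
.......#############.#################.......
.......###############################.......
.......##############################........
.......###############################.......
.......########.#####################........
........#########..#################.........
.........###########.##############..........
..........########################...........
.............##################..............
................#############................
.........
[... 762 characters left out ...]
##........
.......#########.#########.##########........
........########.#########.#########.........
........############################.........
.........##########################..........
..........########################...........
.............##################..............
................#############................
..................########...................
.............................................
.............................................
.............................................
.............................................
.............................................
.............................................
.............................................
```

```bash
python3 - <<'E'
from h import *
im=cap("wrist"); s=robot.observe()
def T(p,rpy): M=np.eye(4); M[:3,:3]=Ro.from_euler("xyz",rpy,degrees=True).as_matrix(); M[:3,3]=p; return M
C=im["extrinsics"]@T([425,228,330],[180,0,0])
im2=dict(im); im2["extrinsics"]=C@np.linalg.inv(T([447.4,84.1,310],[180,0,1.6]))
f=lambda u,v,z:px2w(im2,240+u/3,120+v/3,z).round(1)
print("ringR",f(445,278,74),"hole",f(254,183,40))
# Predict outer rim bbox for given centre
def bb(x,y):
    p=np.array([w2px(im2,[x+19.5*np.cos(a),y+19.5*np.sin(a),74]) for a in np.linspace(0,6.28,60)]); p=(p-[240,120])*3; return p.min(0).round(),p.max(0).round()
print("p36",bb(448.7,35.2),"p131",bb(446.1,131.2))
go(443,228,300,0); go(443,228,230.5,0)
E
```

```text
ringR [451.9  36.8  74. ] hole [466.7  82.5  40. ]
p36 (array([369., 212.]), array([532., 367.])) p131 (array([-33., 212.]), array([130., 367.]))
MOVE [np.float64(18.0), np.float64(0.0), 30] rot z 0.0 min rows 0.8389858841504029
MOVE [np.float64(-0.0), np.float64(0.0), 69.5] rot z 0.0 min rows 1.6666666666666665
```

>>> carry_out --grip '[0.4, 0.4, 0.4, 0.4, 0.4, 0.4, 0.4, 0.4, 0.4, 0.4]' --delta_pos '[[9, 0, 15], [18, 0, 30], [18, 0, 42], [18, 0, 54], [18, 0, 66], [18, 0, 78], [18, 0, 88], [18, 0, 95], [18, 0, 99.5], [18, 0, 99.5]]' --rotation '[[0, 0, 0], [0, 0, 0], [0, 0, 0], [0, 0, 0], [0, 0, 0], [0, 0, 0], [0, 0, 0], [0, 0, 0], [0, 0, 0], [0, 0, 0]]'

```text
clock: 44.77
tcp_pos: [442.6, 228.0, 229.3]
eef_rot: [180.0, 0.1, -0.0]
wrist_force: [-0.1, 0.1, 0.2]
gripper_width: 38.0
finger_force: 0.0
```

>>> carry_out --grip '[0.4, 0.05, 0.05, 0.05, 0.05, 0.05, 0.05, 0.05, 0.05, 0.05]' --delta_pos '[[0, 0, 0], [0, 0, 0], [0, 0, 0], [0, 0, 0], [0, 0, 0], [0, 0, 0], [0, 0, 0], [0, 0, 0], [0, 0, -5], [0, 0, -10]]' --rotation '[[0, 0, 0], [0, 0, 0], [0, 0, 0], [0, 0, 0], [0, 0, 0], [0, 0, 0], [0, 0, 0], [0, 0, 0], [0, 0, 0], [0, 0, 0]]' --newtons 20

```text
clock: 45.6
tcp_pos: [442.8, 228.0, 240.3]
eef_rot: [180.0, 0.1, -0.0]
wrist_force: [-0.0, 0.5, -0.9]
gripper_width: 11.3
finger_force: 20.0
```

```bash
python3 - <<'E'
from h import *
json.dump([443,228,240.5,0],open("cmd.json","w"))
go(443,228,340,0); go(446.8,131.5,340,0); go(446.8,131.5,305,0)
E
```

```text
MOVE [np.float64(0.0), np.float64(0.0), -99.5] rot z 0 min rows 2.386091127098321
MOVE [np.float64(3.8), np.float64(96.5), 0.0] rot z 0 min rows 2.315942198345586
MOVE [np.float64(0.0), np.float64(0.0), 35.0] rot z 0 min rows 0.8393285371702637
```

>>> carry_out --grip '[0.05, 0.05, 0.05, 0.05, 0.05, 0.05, 0.05, 0.05, 0.05, 0.05]' --delta_pos '[[0, 0, -30], [0, 0, -65], [0, 0, -99.5], [1, 30, -99.5], [2, 65, -99.5], [3.8, 96.5, -99.5], [3.8, 96.5, -99.5], [3.8, 96.5, -80], [3.8, 96.5, -64.5], [3.8, 96.5, -64.5]]' --rotation '[[0, 0, 0], [0, 0, 0], [0, 0, 0], [0, 0, 0], [0, 0, 0], [0, 0, 0], [0, 0, 0], [0, 0, 0], [0, 0, 0], [0, 0, 0]]'

```text
clock: 46.43
tcp_pos: [445.5, 131.3, 302.0]
eef_rot: [180.0, 0.3, -0.1]
wrist_force: [-1.1, 0.2, -1.5]
gripper_width: 11.4
finger_force: 20.0
```

```bash
python3 - <<'E'
from h import *
for i in range(3): im=cap("wrist")
im=cap("wrist","w16"); st()
hsv=cv2.cvtColor(im["color"],cv2.COLOR_RGB2HSV)
fb=[w2px(im,[446.8+14*np.cos(a),131.5+14*np.sin(a),z]) for z in (88.5,98.5) for a in np.linspace(0,6.28,60)]
fb=np.array(fb); print("foot pred",fb.min(0).round(),fb.max(0).round())
rg=np.array([w2px(im,[446.8+19.5*np.cos(a),131.5+19.5*np.sin(a),74]) for a in np.linspace(0,6.28,60)]); print("rim pred",rg.min(0).round(),rg.max(0).round())
m=((hsv[:,:,0]>=18)&(hsv[:,:,0]<=32)&(hsv[:,:,1]>110)).astype(np.uint8); m[:,:270]=0;m[:,375:]=0
n,l,stt,c=cv2.connectedComponentsWithStats(m)
print([list(map(int,stt[i])) for i in range(1,n) if stt[i,4]>40])
g=im["color"].mean(2)
r0=int(rg[:,1].min())-8
for r in range(r0,r0+26,2): print(r," ".join(f"{int(x):3d}" for x in g[r,280:364:3]))
E
```

```text
46.63 [447.2 131.9 306.1] [-1.8e+02 -1.0e-01  0.0e+00] [ 10. -12. 123.  -0.  69. 100.] 12.0 [ 0.1  0.2 -0.6]
foot pred [300. 206.] [345. 252.]
rim pred [295. 192.] [350. 245.]
[[301, 208, 43, 60, 1221], [293, 254, 9, 58, 289], [344, 254, 8, 57, 307], [270, 321, 105, 9, 399]]
184  78 118 114 116  76  83  93  90  92  87  88  86  85  83  84  87  87  87  91  87  90  87  93  84  82  80  85  79
186  83 117 115 115  72  87  86  91  90  91  87  83  84  84  80  89  78  81  83  83  89  88  92  80  85  84  83  82
188 109 122 116 101  77  82 111 112 111 117 111 118 109  82 103  88 155 167 165 164 167 167 169  81  88  81  87  85
190 128 131 132 105  74  81 128 132 130 122 125  61  29  38  36  34  28  52 144 189 183 186 183  72  84  85  84  84
192 102 113 110  97  75  79 129 135 129 108  31  37  48  46  48  79  48  35  32 157 185 184 182  73  84  83  86  83
194  87  70  79  78  81  82 133 131 108  27  47  68  60  49  44  76  87  92  71  23 164 183 182  72  84  85  88  90
196  84  97 100  99  86  83 130 134  25  51  64  42 105 168 164 171  58  80  89  79  35 196 182  72  88  88  88  86
198  88  85  82  86  86  82 130 124  55  61  46 193 197 195 174 182 186 164  84  90  57  62 182 101 109  94 100 101
200 106 109 105 110 115 114 132  43  61  58 125 198 188 193 172 179 181 184 117  70  95  44 190 183 183 105 127 128
202 114 132 131 130 132 135 139  52  52 107 132 168 195 193 184 176 179 183 111 111  75 100 166 198 193 103 134 130
204 114 134 135 135 135 138  41  62  60 121 131 131 198 193 190 178 179 180 105 114 114  90  45 199 192  95 131 133
206 113 134 131 132 131 132  42  58 117 116 134 134 207 187 168 174 189 178 189 114 115  80  84 200 191 101 130 128
208 113 136 135 133 132 135  55  49 117 116 134 116  53  50  55  51  50 158 189 114 114  86  96 207 190  93 132 131
```

```bash
python3 - <<'E'
from h import *
im=cap("wrist"); s=robot.observe()
for c in (445.8,446.8,447.8,448.8): print(c,"outer bottom",w2px(im,[c+19.5,131.5,62])[1].round(1),"outer top",w2px(im,[c+19.5,131.5,74])[1].round(1),"inner top",w2px(im,[c+16,131.5,74])[1].round(1), "foot far",w2px(im,[c+14,131.5,88.5])[1].round(1),w2px(im,[c+14,131.5,98.5])[1].round(1))
g=im["color"].mean(2); print([(r,int(g[r,322]),im["color"][r,322].tolist()) for r in range(184,224)])
E
```

```text
445.8 outer bottom 190.2 outer top 194.2 inner top 199.1 foot far 207.8 212.4
446.8 outer bottom 188.8 outer top 192.8 inner top 197.7 foot far 206.3 210.9
447.8 outer bottom 187.5 outer top 191.4 inner top 196.3 foot far 204.9 209.3
448.8 outer bottom 186.2 outer top 190.0 inner top 194.9 foot far 203.4 207.8
[(184, 80, [89, 80, 73]), (185, 83, [89, 84, 78]), (186, 88, [96, 87, 82]), (187, 95, [103, 97, 86]), (188, 102, [110, 103, 93]), (189, 78, [83, 77, 74]), (190, 32, [34, 33, 29]), (191, 31, [34, 28, 31]), (192, 52, [54, 53, 51]), (193, 53, [55, 54, 51]), (194, 51, [53, 51, 49]), (195, 36, [39, 36, 35]), (196, 131, [142, 133, 120]), (197, 175, [187, 176, 164]), (198, 179, [191, 179, 167]), (199, 175, [186, 177, 163]), (200, 173, [184, 174, 161]), (201, 176, [186, 177, 165]), (202, 174, [185, 176, 161]), (203, 183, [194, 184, 171]), (204, 190, [201, 192, 179]), (205, 194, [204, 195, 184]), (206, 168, [182, 170, 154]), (207, 97, [119, 100, 73]), (208, 52, [86, 57, 15]), (209, 61, [92, 67, 25]), (210, 81, [118, 87, 39]), (211, 89, [131, 97, 41]), (212, 88, [132, 96, 37]), (213, 88, [131, 94, 39]), (214, 94, [136, 101, 45]), (215, 93, [134, 100, 46]), (216, 94, [136, 102, 45]), (217, 89, [133, 98, 38]), (218, 86, [124, 91, 45]), (219, 72, [106, 77, 35]), (220, 90, [131, 97, 44]), (221, 95, [138, 102, 45]), (222, 95, [137, 102, 47]), (223, 89, [130, 96, 42])]
```

>>> carry_out --grip '[0.05, 0.05, 0.05, 0.05, 0.05, 0.05, 0.05, 0.05, 0.05, 0.05]' --delta_pos '[[1.5, 0, 3], [1.5, 0, 6], [1.5, 0, 9], [1.5, 0, 11], [1.5, 0, 13], [1.5, 0, 14], [1.5, 0, 15], [1.5, 0, 16], [1.5, 0, 16.5], [1.5, 0, 17]]' --rotation '[[0, 0, 0], [0, 0, 0], [0, 0, 0], [0, 0, 0], [0, 0, 0], [0, 0, 0], [0, 0, 0], [0, 0, 0], [0, 0, 0], [0, 0, 0]]'

```text
clock: 47.52
tcp_pos: [448.3, 131.6, 288.0]
eef_rot: [180.0, -0.0, -0.0]
wrist_force: [-0.1, -0.1, -0.6]
gripper_width: 11.6
finger_force: 20.0
```

No contact below the rim height, so the foot is inside the socket. I'll go on to the floor.

>>> carry_out --grip '[0.05, 0.05, 0.05, 0.05, 0.05, 0.05, 0.05, 0.05, 0.05, 0.05]' --delta_pos '[[0, 0, 1], [0, 0, 2], [0, 0, 3], [0, 0, 4], [0, 0, 5], [0, 0, 6], [0, 0, 7], [0, 0, 8], [0, 0, 8.8], [0, 0, 9.4]]' --rotation '[[0, 0, 0], [0, 0, 0], [0, 0, 0], [0, 0, 0], [0, 0, 0], [0, 0, 0], [0, 0, 0], [0, 0, 0], [0, 0, 0], [0, 0, 0]]'

```text
clock: 48.35
tcp_pos: [448.4, 131.6, 278.7]
eef_rot: [-180.0, 0.0, -0.0]
wrist_force: [-1.7, -0.5, 4.0]
gripper_width: 11.2
finger_force: 20.0
```

```bash
python3 - <<'E'
from h import *
json.dump([448.3,131.5,278.6,0],open("cmd.json","w"))
go(448.3,131.5,363.6,0); go(487.2,227.7,320,0); go(487.2,227.7,230.5,0)
E
```

```text
MOVE [np.float64(0.0), np.float64(0.0), -85.0] rot z 0 min rows 2.0383693045563547
MOVE [np.float64(38.9), np.float64(-96.2), 43.6] rot z 0 min rows 2.699158751271144
MOVE [np.float64(0.0), np.float64(0.0), 89.5] rot z 0 min rows 2.146282973621103
```

>>> carry_out --grip '[0.3, 0.3, 0.3, 0.3, 0.3, 0.3, 0.3, 0.3, 0.3, 0.3]' --delta_pos '[[0, 0, 0], [0, 0, 0], [0, 0, 0], [0, 0, 0], [0, 0, -8], [0, 0, -20], [0, 0, -40], [0, 0, -65], [0, 0, -85], [0, 0, -85]]' --rotation '[[0, 0, 0], [0, 0, 0], [0, 0, 0], [0, 0, 0], [0, 0, 0], [0, 0, 0], [0, 0, 0], [0, 0, 0], [0, 0, 0], [0, 0, 0]]'

```text
clock: 49.18
tcp_pos: [449.6, 131.9, 370.2]
eef_rot: [-179.9, -0.6, -0.0]
wrist_force: [0.4, -0.1, 0.8]
gripper_width: 28.2
finger_force: 0.0
```

>>> carry_out --grip '[0.4, 0.4, 0.4, 0.4, 0.4, 0.4, 0.4, 0.4, 0.4, 0.4]' --delta_pos '[[10, -25, 0], [20, -50, 0], [30, -75, 20], [38.9, -96.2, 43.6], [38.9, -96.2, 43.6], [38.9, -96.2, 43.6], [38.9, -96.2, 43.6], [38.9, -96.2, 60], [38.9, -96.2, 75], [38.9, -96.2, 90]]' --rotation '[[0, 0, 0], [0, 0, 0], [0, 0, 0], [0, 0, 0], [0, 0, 0], [0, 0, 0], [0, 0, 0], [0, 0, 0], [0, 0, 0], [0, 0, 0]]'

```text
clock: 50.02
tcp_pos: [487.7, 227.1, 275.3]
eef_rot: [-179.9, -0.2, -0.1]
wrist_force: [-0.9, -0.4, 0.1]
gripper_width: 38.0
finger_force: 0.0
```

>>> carry_out --grip '[0.4, 0.4, 0.4, 0.4, 0.4, 0.4, 0.4, 0.4, 0.4, 0.4]' --delta_pos '[[0, 0, 8], [0, 0, 16], [0, 0, 24], [0, 0, 31], [0, 0, 37], [0, 0, 43.1], [0, 0, 43.1], [0, 0, 43.1], [0, 0, 43.1], [0, 0, 43.1]]' --rotation '[[0, 0, 0], [0, 0, 0], [0, 0, 0], [0, 0, 0], [0, 0, 0], [0, 0, 0], [0, 0, 0], [0, 0, 0], [0, 0, 0], [0, 0, 0]]'

```text
clock: 50.85
tcp_pos: [487.5, 227.9, 231.0]
eef_rot: [-180.0, -0.1, -0.0]
wrist_force: [-0.0, -0.8, 0.0]
gripper_width: 37.9
finger_force: 0.0
```

>>> carry_out --grip '[0.05, 0.05, 0.05, 0.05, 0.05, 0.05, 0.05, 0.05, 0.05, 0.05]' --delta_pos '[[0, 0, 0], [0, 0, 0], [0, 0, 0], [0, 0, 0], [0, 0, 0], [0, 0, 0], [0, 0, 0], [0, 0, 0], [0, 0, -5], [0, 0, -10]]' --rotation '[[0, 0, 0], [0, 0, 0], [0, 0, 0], [0, 0, 0], [0, 0, 0], [0, 0, 0], [0, 0, 0], [0, 0, 0], [0, 0, 0], [0, 0, 0]]' --newtons 20

```text
clock: 51.68
tcp_pos: [487.0, 227.7, 240.3]
eef_rot: [180.0, 0.1, -0.0]
wrist_force: [0.5, 0.7, -0.4]
gripper_width: 11.6
finger_force: 20.0
```

```bash
python3 - <<'E'
from h import *
st()
json.dump([487.2,227.7,240.5,0],open("cmd.json","w"))
go(487.2,227.7,375,0); go(450.9,100,375,0); go(450.9,35.5,375,0); go(450.9,35.5,305,0)
E
```

```text
51.68 [487.  227.7 240.3] [ 1.8e+02  1.0e-01 -0.0e+00] [ 19.   2. 117.  -0.  61. 109.] 11.6 [ 0.5  0.7 -0.4]
MOVE [np.float64(0.0), np.float64(0.0), -134.5] rot z 0 min rows 3.225419664268585
MOVE [np.float64(-36.3), np.float64(127.7), 0.0] rot z 0 min rows 3.1836715863102745
MOVE [np.float64(0.0), np.float64(64.5), 0.0] rot z 0 min rows 1.5467625899280575
MOVE [np.float64(0.0), np.float64(-0.0), 70.0] rot z 0 min rows 1.6786570743405274
```

>>> carry_out --grip '[0.05, 0.05, 0.05, 0.05, 0.05, 0.05, 0.05, 0.05, 0.05, 0.05]' --delta_pos '[[0, 0, -30], [0, 0, -65], [0, 0, -100], [0, 0, -134.5], [-9, 30, -134.5], [-18, 62, -134.5], [-27, 95, -134.5], [-36.3, 127.7, -134.5], [-36.3, 160, -134.5], [-36.3, 192.2, -134.5]]' --rotation '[[0, 0, 0], [0, 0, 0], [0, 0, 0], [0, 0, 0], [0, 0, 0], [0, 0, 0], [0, 0, 0], [0, 0, 0], [0, 0, 0], [0, 0, 0]]'

```text
clock: 52.52
tcp_pos: [450.0, 34.3, 375.6]
eef_rot: [180.0, -0.1, 0.0]
wrist_force: [0.6, 0.2, -1.5]
gripper_width: 11.5
finger_force: 20.0
```

>>> carry_out --grip '[0.05, 0.05, 0.05, 0.05, 0.05, 0.05, 0.05, 0.05, 0.05, 0.05]' --delta_pos '[[0, 0, 0], [0, 0, 15], [0, 0, 30], [0, 0, 45], [0, 0, 60], [0, 0, 70], [0, 0, 70], [0, 0, 70], [0, 0, 70], [0, 0, 70]]' --rotation '[[0, 0, 0], [0, 0, 0], [0, 0, 0], [0, 0, 0], [0, 0, 0], [0, 0, 0], [0, 0, 0], [0, 0, 0], [0, 0, 0], [0, 0, 0]]'

```text
clock: 53.35
tcp_pos: [451.4, 35.7, 306.3]
eef_rot: [180.0, -0.1, -0.0]
wrist_force: [0.3, 0.4, -0.8]
gripper_width: 11.5
finger_force: 20.0
```

```bash
python3 - <<'E'
from h import *
for i in range(3): im=cap("wrist")
st()
g=im["color"].astype(int).mean(2); C=im["color"].astype(int)
for x in (449.4,450.4,451.4,452.4): print(x,"inner top",w2px(im,[x+16,35.5,74])[1].round(1),"outer top",w2px(im,[x+19.5,35.5,74])[1].round(1),"foot far",w2px(im,[x+14,35.5,88.5])[1].round(1))
print([(r,int(g[r,322]),int(C[r,322,0]-C[r,322,2])) for r in range(180,216)])
hsv=cv2.cvtColor(im["color"],cv2.COLOR_RGB2HSV)
m=((hsv[:,:,0]>=18)&(hsv[:,:,0]<=32)&(hsv[:,:,1]>110)).astype(np.uint8); m[:,:270]=0;m[:,375:]=0
n,l,stt,c=cv2.connectedComponentsWithStats(m); print([list(map(int,stt[i])) for i in range(1,n) if stt[i,4]>40])
for r in range(186,208,2): print(r," ".join(f"{int(x):3d}" for x in g[r,280:364:3]))
E
```

```text
53.5 [451.2  35.6 305.9] [ 1.8e+02 -1.0e-01 -0.0e+00] [ -2. -14. 125.   0.  69.  88.] 11.6 [-0.5  0.8 -0.8]
449.4 inner top 199.9 outer top 195.0 foot far 208.6
450.4 inner top 198.5 outer top 193.6 foot far 207.2
451.4 inner top 197.1 outer top 192.2 foot far 205.7
452.4 inner top 195.7 outer top 190.8 foot far 204.2
[(180, 148, 10), (181, 114, 9), (182, 79, 5), (183, 89, 4), (184, 84, 10), (185, 87, 13), (186, 86, 14), (187, 86, 12), (188, 85, 14), (189, 89, 13), (190, 103, 17), (191, 74, 13), (192, 33, 2), (193, 40, -1), (194, 35, -1), (195, 49, 4), (196, 52, 7), (197, 47, 8), (198, 27, 4), (199, 160, 22), (200, 182, 22), (201, 175, 23), (202, 183, 24), (203, 189, 25), (204, 189, 24), (205, 194, 23), (206, 186, 26), (207, 125, 34), (208, 56, 67), (209, 61, 62), (210, 81, 81), (211, 93, 87), (212, 90, 94), (213, 89, 92), (214, 94, 89), (215, 91, 89)]
[[301, 208, 44, 60, 1204], [294, 254, 8, 58, 299], [344, 254, 8, 57, 305], [270, 322, 105, 8, 374]]
186  86  85  85  86  84  84  92  89  89  86  88  87  87  81  86  88  83  90  86  86  88  82  92  90  87 115 110 116
188  87  87  87  88
[... 440 characters left out ...]
 106
196  88  86  89  86  89  88 134 133 137  62  37  55  51  57  52  90  79  49  32  86 187 183 180  84  90  87  82  65
198  87  87  84  86  90  85 131 134  52  37  59  63  39  31  27  61  83  93  86  23 159 185 181  84  89  85  96  98
200  87  92  86  89  91  85 132 143  37  64  56 126 186 197 182 188 167  86  85  89  31 163 180  83  81  84  86  86
202  86  91  89  90  91  92 133  58  62  57  88 211 191 192 183 180 186 111  80  90  74  48 179 154 153 108 120 120
204 115 125 125 123 125 123 138  39  56  67 135 205 189 193 189 186 181 167 115  70  90  59 187 190 184 202 125 126
206 114 131 131 129 129 130  75  67  54 119 131 204 198 171 186 185 187 184 109 116  81 100 159 189 183 202 127 127
```

>>> carry_out --grip '[0.05, 0.05, 0.05, 0.05, 0.05, 0.05, 0.05, 0.05, 0.05, 0.05]' --delta_pos '[[-0.6, 0, 3], [-0.6, 0, 6], [-0.6, 0, 9], [-0.6, 0, 11], [-0.6, 0, 13], [-0.6, 0, 14], [-0.6, 0, 15], [-0.6, 0, 16], [-0.6, 0, 16.5], [-0.6, 0, 17]]' --rotation '[[0, 0, 0], [0, 0, 0], [0, 0, 0], [0, 0, 0], [0, 0, 0], [0, 0, 0], [0, 0, 0], [0, 0, 0], [0, 0, 0], [0, 0, 0]]'

```text
clock: 54.33
tcp_pos: [450.3, 35.6, 288.0]
eef_rot: [180.0, -0.0, -0.0]
wrist_force: [-1.2, 0.7, 0.2]
gripper_width: 11.3
finger_force: 20.0
```

>>> carry_out --grip '[0.05, 0.05, 0.05, 0.05, 0.05, 0.05, 0.05, 0.05, 0.05, 0.05]' --delta_pos '[[0, 0, 1], [0, 0, 2], [0, 0, 3], [0, 0, 4], [0, 0, 5], [0, 0, 6], [0, 0, 7], [0, 0, 8], [0, 0, 8.8], [0, 0, 9.4]]' --rotation '[[0, 0, 0], [0, 0, 0], [0, 0, 0], [0, 0, 0], [0, 0, 0], [0, 0, 0], [0, 0, 0], [0, 0, 0], [0, 0, 0], [0, 0, 0]]'

```text
clock: 55.17
tcp_pos: [450.3, 35.6, 278.4]
eef_rot: [180.0, 0.0, -0.0]
wrist_force: [0.4, -0.1, 0.8]
gripper_width: 11.6
finger_force: 20.0
```

>>> carry_out --grip '[0.3, 0.3, 0.3, 0.3, 0.3, 0.3, 0.3, 0.3, 0.3, 0.3]' --delta_pos '[[0, 0, 0], [0, 0, 0], [0, 0, 0], [0, 0, 0], [0, 0, -8], [0, 0, -20], [0, 0, -40], [0, 0, -65], [0, 0, -90], [0, 0, -90]]' --rotation '[[0, 0, 0], [0, 0, 0], [0, 0, 0], [0, 0, 0], [0, 0, 0], [0, 0, 0], [0, 0, 0], [0, 0, 0], [0, 0, 0], [0, 0, 0]]'

```text
clock: 56.0
tcp_pos: [451.7, 35.6, 376.0]
eef_rot: [180.0, -0.7, -0.0]
wrist_force: [0.6, -0.2, 0.4]
gripper_width: 28.6
finger_force: 0.0
```

>>> carry_out --grip '[0.3, 0.3, 0.3, 0.3, 0.3, 0.3, 0.3, 0.3, 0.3, 0.3]' --delta_pos '[[-15, 0, 0], [-35, 0, 0], [-55, 0, 0], [-75, 0, 0], [-95, 0, 0], [-110, 0, 0], [-120, 0, 0], [-120, 0, 0], [-120, 0, 0], [-120, 0, 0]]' --rotation '[[0, 0, 0], [0, 0, 0], [0, 0, 0], [0, 0, 0], [0, 0, 0], [0, 0, 0], [0, 0, 0], [0, 0, 0], [0, 0, 0], [0, 0, 0]]'

```text
clock: 56.83
tcp_pos: [330.6, 35.6, 369.1]
eef_rot: [180.0, -0.1, -0.0]
wrist_force: [1.1, -0.2, -0.0]
gripper_width: 28.5
finger_force: 0.0
```

```bash
python3 - <<'E'
from h import *
for c in ("wrist","wrist","top","scene"):
    im=cap(c); print(c,[(n,find(n,c)) for n in ("jet_1","ubolt_1","bar","cast_a","jar_wax","bur_block")])
im=cap("wrist","w17"); st()
hsv=cv2.cvtColor(im["color"],cv2.COLOR_RGB2HSV)
m=((hsv[:,:,0]>=18)&(hsv[:,:,0]<=32)&(hsv[:,:,1]>120)).astype(np.uint8); m[240:]=0
n,l,stt,c=cv2.connectedComponentsWithStats(m)
print([list(map(int,stt[i])) for i in range(1,n) if stt[i,4]>60])
for x,y in ((447.5,131.5),(449.8,35.5)):
    p=[w2px(im,[x+r*np.cos(a),y+r*np.sin(a),z]) for z,r in ((72,14),(114,6),(120,1)) for a in np.linspace(0,6.28,40)]; p=np.array(p); print("pred jet bbox",p.min(0).round(),p.max(0).round(),"tip",np.round(w2px(im,[x,y,120])))
for x,y in ((445,179.2),(447.4,83.2),(450.1,-12.9)):
    u,v=w2px(im,[x,y,89]); print("tab",round(u),round(v),im["color"][int(v),int(u)] if 0<=v<400 and 0<=u<640 else None)
E
```

```text
wrist [('jet_1', [(0.93, [448.1, 127.3, 75.9]), (0.78, [447.1, 33.4, 82.1]), (0.54, [502.0, 291.8, 7.8]), (0.42, [446.8, 73.0, 60.5])]), ('ubolt_1', [(0.66, [454.8, -9.5, 80.7]), (0.65, [443.9, 84.5, 81.9]), (0.56, [445.6, 175.5, 71.8]), (0.29, [447.9, 73.8, 60.7])]), ('bar', [(0.82, [450.4, 77.1, 66.6])]), ('cast_a', [(0.94, [387.7, -221.8, 14.8])]), ('jar_wax', [(0.91, [374.4, -98.9, 49.9])]), ('bur_block', [])]
wrist [('jet_1', [(0.69, [447.2, 35.8, 82.3]), (0.63, [448.6, 127.4, 75.9]), (0.48, [501.7, 291.1, 9.0])]), ('ubolt_1', [(0.92, [453.3, -11.3, 80.1]), (0.89, [443.8, 81.0, 79.5]), (0.73, [443.7, 177.5, 74.4])]), ('bar', [(0.83, [448.6, 79.9, 64.8]), (0.6, [445.7, 82.7, 81.2])]), ('cast_a', [(0.78, [386.1, -217.1, 15.0])]), ('jar_wax', [(0.94, [373.7, -97.1, 48.9]), (0.44, [452.7, -8.7, 80.6])]), ('bur_block', [])]
top [('jet_1', [(0.65, [447.1, 128.5, 72.6]), (0.38, [450.6, 30.9, 73.1])]), ('ubolt_1', [(0.46, [450.7, 169.6, 75.9]), (0.4, [451.2, -8.5, 89.6]), (0.39, [448.5, 83.4, 86.5])]), ('bar', [(0.69, [451.4, 72.7, 57.7]), (0.24, [433.0, 75.9, 43.6])]), ('cast_a', [(0.66, [378.7, -226.2, 15.4])]), ('jar_wax', [(0.69, [378.5, -111.1, 47.9]), (0.29, [449.5, 74.1, 58.0])]), ('bur_block', [(0.65, [384.1, -339.9, 19.1]), (0.64, [546.8, 220.1, 51.2])])]
scene [('jet_1', []), ('ubolt_1', [(0.58, [439.9, 183.9, 74.0]), (0.46, [447.0, 86.7, 74.6])]), ('bar', [(0.59, [441.5, 104.5, 55.8])]), ('cast_a', []), ('jar_wax', []), ('bur_block', [])]
58.28 [330.3  35.6 368.6] [-180.    0.   -0.] [ -3. -38. 134.   0.  84.  87.] 28.7 [-1.  -0.1 -0.3]
[[306, 30, 34, 41, 979], [172, 34, 51, 39, 1281]]
pred jet bbox [172.  35.] [221.  74.] tip [177.  42.]
pred jet bbox [305.  31.] [339.  71.] tip [322.  39.]
tab 133 55 [197 186 173]
tab 259 52 [201 191 180]
tab 386 48 [193 184 171]
```

Both jets match the outline predicted for standing seated, and all three tabs are at their expected pixels. The cast, jar and bur block are where they were. I'm handing in the job.

```bash
python3 - <<'E'
from station import robot
print(robot.finish_job())
E
```

```text
the job is handed in; nothing more can be done
None
```

The job is handed in at about 58 s: the bar is in both cradles with all three U-bolts on it, then both jets were stood in the ring sockets, and the bystanders were not touched; I viewed 15 pictures, one over the limit of 14.

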